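Set the fallen tube rack and tip box back on their feet

TASK

The blue tube rack has fallen onto its long side and the pipette tip box stands on its end. Push each of them over with the fingers, a quarter turn, so that it stands back on its own base on the grey mat, the rack's tube holes and the tip box's clear lid upward. Only push, never pick either of them up, let it turn on the bottom edge it already rests on, and leave the other things on the table where they are.

Things in the scene. Friction and masses are not known exactly. Their poses are not given: they have to be found in the camera images.
- mat: Fixed grey anti-slip mat, 250 x 600 x 3 mm (x, y, z), lying flat on the table; things do not slide on it readily. Origin at the centre of its underside.
- rack: Loose blue tube rack, 62 x 142 x 64 mm (own x, y, z), 0.15-0.31 kg. Origin: centre of its base; own z points from base to the hole face (64 mm on, solid to push). Starts lying on its long -x side, 62 mm high, own z level, within 1.6 rad of towards the robot. Pushed high on the hole face along -z it turns about rack_edge, past 45 deg falls onto its base.
- tips: Loose tip box, blue tub, clear lid that stays shut, 79 x 118 x 79 mm (own x, y, z; lip and hinge stick out 4 mm at -x, +x), 0.12-0.24 kg. Origin: centre of its base; own z points from base to lid top. Starts standing on its +y end, 118 mm high, own z level, within 0.6 rad of towards the robot. Pushed high on the lid top along -z it turns about tips_edge and past 40 deg falls onto its base.
- rack_edge (a point): Middle of the long edge of the rack's base that rests on the mat at the start (own x = -31 mm, z = 0): the rack turns about it, and it stays on the mat throughout. The fingers and the mat hold well: a pushing fingertip must rise with the face as it turns (an arc about this edge), for one kept at one height wedges and jams.
- tips_edge (a point): Middle of the edge of the tip box's base that rests on the mat at the start (own y = +59 mm, z = 0): the tip box turns about it, and it stays on the mat throughout. Here too the pushing fingertip must rise with the face in an arc about this edge, or it jams.
- pipette: White pipette lying just behind the mat, 30 x 228 x 28 mm; bystander. Origin at the centre of its underside.
- marker: Red and white marker pen lying at the left, 17 x 135 x 16 mm; bystander. Origin at the centre of its underside.
- oil: Bottle with a black cap, 52 mm across, 112 mm tall, at the right; bystander. Origin at the centre of its underside.
- medium_pink: Pink bottle with a blue cap, 44 mm across, 88 mm tall, at the right; bystander. Origin at the centre of its underside.
- swabs: Tub of pink cotton swabs, 77 mm across, 80 mm tall, at the back right; bystander. Origin at the centre of its underside.
- dish: Clear petri dish, 64 mm across, 18 mm tall, beyond the pipette; bystander. Origin at the centre of its underside.
- carton: Small printed carton, 50 x 74 x 32 mm, at the front right; bystander. Origin at the centre of its underside.

How it is judged:
At the end, for the whole second after the job is handed in: Rack and tip box both stand at rest on their bases on the mat (origin over the mat), within 0.08 rad of upright, holes and lid up, base no more than 9 mm above the mat (angle between each of rack, tips's own z axis and vertical below 0.08 rad and height (world z) of rack between -0.004 and 0.012 m and x of rack in the frame of mat between -0.125 and 0.125 m and y of rack in the frame of mat between -0.3 and 0.3 m and linear speed of each of rack, tips below 0.02 m/s and angular speed of each of rack, tips below 0.1 rad/s and height (world z) of tips between -0.004 and 0.012 m and x of tips in the frame of mat between -0.125 and 0.125 m and y of tips in the frame of mat between -0.3 and 0.3 m); the robot touches nothing.
It fails at once if the rack is lifted, or turned other than on its resting base edge: that edge (site rack_edge) comes more than 22 mm above the mat (height (world z) of rack_edge above 0.025 m).
It fails at once if the tip box is lifted, or turned other than on its resting base edge: that edge (site tips_edge) comes more than 22 mm above the mat (height (world z) of tips_edge above 0.025 m).
It fails at once if one of the other things (pipette, marker, bottles, swab tub, petri dish, carton) is moved by more than 20 mm (distance of any of pipette, marker, oil, medium_pink, swabs, dish, carton from where it was at the start of the episode above 0.02 m).
It also fails if it takes over 51 s, if anything falls off the work surface, if the arm or the gripper's body presses on something with over 40 N, if the wrist force passes 120 N, or if a joint passes its speed limit or range.

ROBOT

A 7-joint arm with a two-finger parallel gripper is mounted at the origin on a cart in front of the work surface, level with it; the furniture and walls round the work are solid. World frame = base frame: x ahead of the robot, y to its left, z up, the work surface at z = 0. Lengths are in m, angles in rad, forces in N, time in s.
With the tool pointing down it reaches from about 0.35 to 0.9 m from the base axis. Payload 7.2 kg.
Tool frame: the origin (TCP) lies on the centre line of the jaws, within the pads' length; the fingertips stand 11 mm ahead of it and the grasp point (between the pads) lies 8 mm behind it (env.tcp_to_tips is the z of the fingertips in the tool frame, in m); z points along the fingers, y is the line along which they close (so a half turn about z gives the same grasp; the last joint's range is limited). The gripper opens to 88 mm and grips with 3 to 60 N. Pads are 20 mm wide; open, the fingers measure 115 mm over their backs; the gripper's body (75 mm by 178 mm) begins 61 mm behind the grasp point.
Start: joints at [-0.779, 0.411, -0.013, 1.596, 0.006, 1.134, -0.082], TCP at [0.474, 0.408, 0.209] pointing down, gripper open.
Joint ranges: [-2.95, 2.95], [-0.29, 1.99], [-1.47, 1.44], [0.14, 2.54], [-1.03, 4.17], [0.13, 1.85], [-2.86, 2.86]. Speed limits (rad/s): [2.39, 2.39, 3.01, 3.01, 3.14, 3.14, 3.14].

INTERFACE

Orientations are given as a 3x3 rotation matrix whose columns are the frame's x, y, z axes.
In Python, from cell import env gives the robot as it stands.
- The arm moves only by the tool move_arm, never from a script. Its argument "commands" is a list of rows, each an object of numbers: "tx", "ty", "tz": the shift along the world's x, y, z normalised to -1 to 1, where 1 is 0.25 m; "ax", "ay", "az": the turn, a rotation vector about the world's x, y, z normalised to -1 to 1, where 1 is 180 degrees. A call has 1 to 20 rows; each row is the pose to reach, as a shift and turn from the pose commanded when the call began, turning the shorter way round; what a row does not reach only later rows make up. A row lasts 1/12 s, in which the tool goes at most 41.7 mm and 7.16 degrees, less where a joint would pass 70% of its speed; a pose out of reach is approached as far as the arm can. A call with a number of a shift or a turn outside -1 to 1 is refused whole. A call with a gripper value outside its range is refused whole. "claw" is the opening, from -1 (shut) to 1 (fully open), so that 0 is half open, set as the call begins (left out, the last holds). The fingers move at their own pace and stop on an object; "newtons" is the grip in N (left out, the last holds). Time passes only in rows, so rows that repeat a pose let the fingers close. It gives the time, the measured TCP pose, the force, the opening and the grip force at its end, in the units of the state.
- env.get_state(): the state, without advancing time (a new reading comes with each control period).
- env.grab_frame(name): name is "side" or "top"; returns the picture (480x640x3 uint8, red, green, blue); there is no depth.
- env.camera_model(name): a dict with "vertical_fov" (degrees; the focal length in pixels is half the picture's height over the tangent of half this angle, whatever the lens; pixels are square), "cx", "cy" (the principal point, pixels), "D" ([k1, k2, p1, p2, k3] as OpenCV has them; the pictures are not rectified), "R" (3x3) and "t" (3): a world point X has camera coordinates R X + t. Camera axes: x right, y down, z forward; pixel columns grow to the right and rows downward; lengths in m; the calibration is good to about 2 mm. A picture is of the moment at which its call begins. camera_model takes no time and is no camera call.
- env.close_job(): hands the job in; it is judged then, once.
The state is a dict: "time_s": time; "joint_positions": joint angles; "joint_velocities": joint speeds; "tau": joint torques, N m; "tcp_pos": TCP position; "ee_rot": TCP orientation; "ft_force": force on the tool from outside, world axes, zero at the start; "moment": the same for the moment, N m; "grip_width": finger opening in m; "grip_force": force on a finger pad.
Only numpy, scipy, OpenCV 4.12 (cv2) and the standard library are available. Lean on these libraries where they do the work, as an engineer would, in place of code of your own. Each camera call takes 0.05 s, during which the arm holds its last target. There are 200 camera calls.

## Working session

There is one attempt and no reset: what is moved stays moved. The work goes in short steps, Python scripts to look and compute and a tool call to move; the robot and the scene stay as the last step left them, time stands still between calls to the robot, and variables do not carry over. Pictures are saved under pics/ and viewed, at most 10 in all, crops included, and the job is handed in when it is done.

Besides the shell and the picture viewer there is one more tool, called after "Call:" as name(argument=value, ...), one argument or row to a line, values as JSON. move_arm: Moves the arm, as the interface text tells. Its arguments: {"type":"object","properties":{"commands":{"type":"array"},"claw":{"type":"number"},"newtons":{"type":"number"}},"required":["commands"]}

```bash
mkdir -p pics
python3 - <<'E'
from cell import env
import cv2,numpy as np
for n in("side","top"):
    cv2.imwrite(f"pics/{n}0.png",env.grab_frame(n)[:,:,::-1]); m=env.camera_model(n); print(n,m)
s=env.get_state();print(s['time_s'],s['tcp_pos'],np.round(s['ee_rot'],3),s['grip_width'],env.tcp_to_tips)
E
```

```text
side {'vertical_fov': 46.31537762524948, 'cx': 307.07244104715426, 'cy': 247.56385537634264, 'D': array([-0.04781539,  0.        ,  0.        ,  0.        ,  0.        ]), 'R': array([[-0.27701284,  0.960847  ,  0.00607672],
       [ 0.748916  ,  0.2198665 , -0.62512682],
       [-0.6019873 , -0.16861721, -0.78049954]]), 't': array([ 0.14495915, -0.37208704,  1.94075602])}
top {'vertical_fov': 50.9774334079735, 'cx': 314.3779303631088, 'cy': 237.24966481290699, 'D': array([-0.02415722,  0.        ,  0.        ,  0.        ,  0.        ]), 'R': array([[-0.02387402, -0.99969424, -0.00643915],
       [-0.99378689,  0.02443236, -0.10858488],
       [ 0.108709  ,  0.00380678, -0.99406633]]), 't': array([0.03028231, 0.55751265, 1.09571217])}
0.1 [0.47327254 0.40753573 0.208138  ] [[-0.653  0.758 -0.001]
 [ 0.758  0.653 -0.001]
 [-0.    -0.001 -1.   ]] 0.08763211782960302 0.011
```

View pics/side0.png

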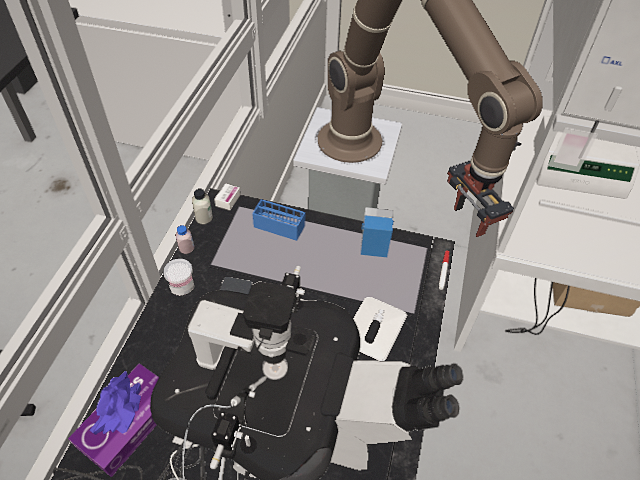

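View pics/top0.png

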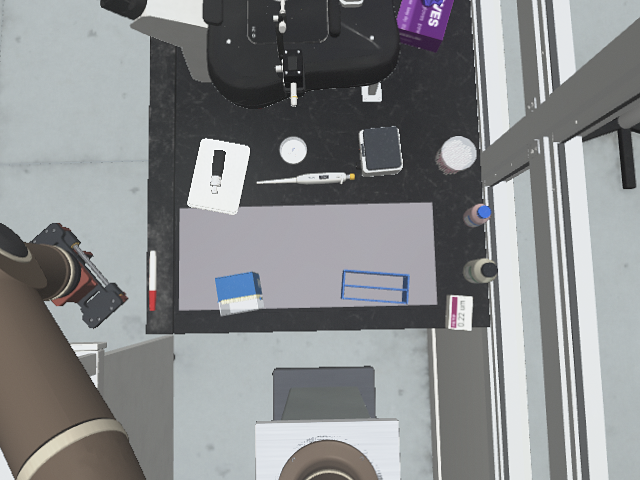

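Both objects lie near the front of the mat: the tip box at about (240,293) in the top view and the rack at about (375,287). I'll enlarge them next.

```bash
python3 - <<'E'
import cv2,numpy as np
t=cv2.imread("pics/top0.png");s=cv2.imread("pics/side0.png")
a=cv2.resize(t[255:330,200:430],None,fx=3.4,fy=3.4,interpolation=2)
b=cv2.resize(s[190:265,235:405],None,fx=4.6,fy=4.6,interpolation=2)[:, :782]
a=cv2.copyMakeBorder(a,0,0,0,782-a.shape[1],0)
cv2.imwrite("pics/c.png",np.vstack([a[:255],b[:345]]));print(a.shape,b.shape)
E
cat > h.py <<'E'
from cell import env
import cv2,numpy as np
def cam(n):
    m=env.camera_model(n);f=240/np.tan(np.radians(m['vertical_fov']/2))
    return np.array([[f,0,m['cx']],[0,f,m['cy']],[0,0,1.]]),m['D'],m['R'],m['t']
def proj(n,X):
    K,D,R,t=cam(n);return cv2.projectPoints(np.array(X,float),cv2.Rodrigues(R)[0],t,K,D)[0][:,0]
def back(n,uv,z):
    K,D,R,t=cam(n);p=cv2.undistortPoints(np.array(uv,float)[:,None],K,D)[:,0]
    d=np.c_[p,np.ones(len(p))]@R;c=-R.T@t
    return c+d*((z-c[2])/d[:,2])[:,None]
E
python3 - <<'E'
from h import *
print(back("top",[(180,208),(433,203),(437,304),(179,311)],.003).round(3))
print(back("side",[(241,219.5),(431,254)],.003).round(3))
E
```

```text
(255, 782, 3) (345, 782, 3)
[[ 0.637  0.326  0.003]
 [ 0.634 -0.259  0.003]
 [ 0.403 -0.257  0.003]
 [ 0.401  0.327  0.003]]
[[ 0.453 -0.229  0.003]
 [ 0.423  0.346  0.003]]
```

View pics/c.png

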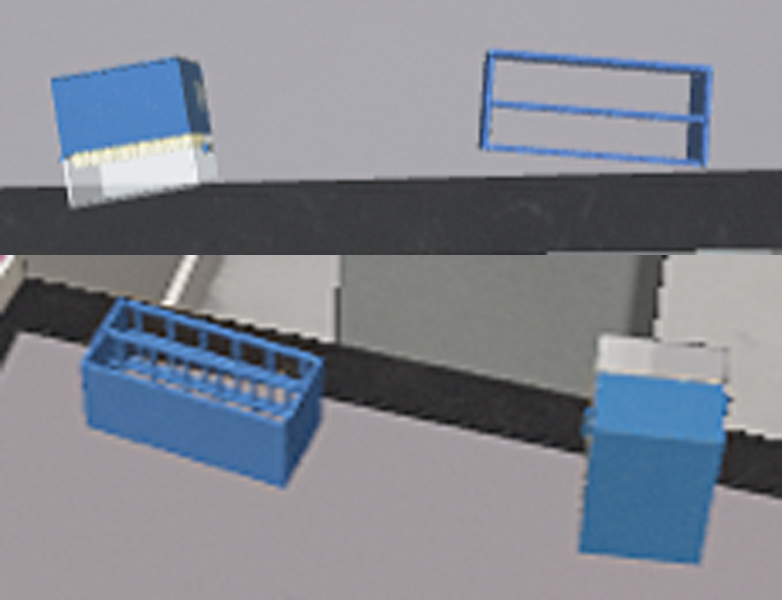

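The crop shows the rack with its base facing +x and its holes towards the robot. The tip box is yawed slightly, with its lid towards the robot and its base facing away. I'll fit the poses from these corners.

Run:
```python
from h import *
from scipy.optimize import least_squares
def fit(name,f,obs,g):
    def P(p,q): # p=(x,y,yaw) of base-edge middle; local: a along -z_own(outward away), b lateral, h
        c,s=np.cos(p[2]),np.sin(p[2]); q=np.array(q,float)
        return np.c_[p[0]+c*q[:,0]-s*q[:,1],p[1]+s*q[:,0]+c*q[:,1],q[:,2]]
    def r(p): return np.concatenate([(proj(n,P(p,q))-uv).ravel() for n,q,uv in obs])
    o=least_squares(r,g,loss='soft_l1');print(name,o.x.round(4));print(r(o.x).round(1))
    return o.x
A=lambda l,o,k:np.array(l)/k+np.array(o)
T=lambda *l:A(l,(200,255),3.4); S=lambda *l:A(l,(235,190-255/4.6),4.6)
# +a = from lid towards base (away from robot), +b = left (+y)
h=.071
fit("rack",0,[("top",[(0,h,.065),(0,-h,.065),(-.064,-h,.065),(-.064,h,.065)],T((487,52),(711,67),(706,165),(481,150))),
 ("side",[(0,-h,.003),(0,h,.003),(0,-h,.065),(0,h,.065)],S((90,425),(284,487),(84,367),(284,420)))],[.5,-.1,0])
h=.0395
fit("tips",0,[("top",[(0,h,.121),(0,-h,.121)],T((52,80),(180,58))),
 ("side",[(0,-h,.003),(0,h,.003),(0,-h,.121),(0,h,.121)],S((580,551),(700,563),(583,433),(722,440)))],[.5,.2,0])
```

```text
rack [ 0.4761 -0.1137 -0.0872]
[-0.4 -0.5 -0.3 -0.7 -0.2  0.4 -0.3  0.6 -1.5 -0.2  0.2 -0.4 -1.6 -1.5
  0.   0.4]
tips [0.475  0.1838 0.1599]
[-1.  -0.2 -0.6 -0.8 -2.  -0.5 -0.7 -0.4  0.8 -1.4 -0.5 -0.2]
```

Call:
move_arm(
  commands=[
    {"tx":-0.25,"ty":-0.4,"az":0.16},
    {"tx":-0.466,"ty":-0.972,"az":0.325},
    {"tx":-0.466,"ty":-0.972,"az":0.325},
    {"tx":-0.466,"ty":-0.972,"az":0.325},
    {"tx":-0.466,"ty":-0.972,"az":0.325},
    {"tx":-0.466,"ty":-0.972,"az":0.325},
    {"tx":-0.466,"ty":-0.972,"az":0.325},
    {"tx":-0.466,"ty":-0.972,"az":0.325},
    {"tx":-0.466,"ty":-0.972,"az":0.325},
    {"tx":-0.466,"ty":-0.972,"az":0.325},
    {"tx":-0.466,"ty":-0.972,"az":0.325},
    {"tx":-0.466,"ty":-0.972,"az":0.325},
    {"tx":-0.466,"ty":-0.972,"az":0.325},
    {"tx":-0.466,"ty":-0.972,"az":0.325},
    {"tx":-0.466,"ty":-0.972,"az":0.325},
    {"tx":-0.466,"ty":-0.972,"az":0.325},
  ],
  claw=-0.2,
  newtons=20,
)

```text
schema error: expected keys tx, ty, tz, ax, ay, az
```

Call:
move_arm(
  commands=[
    {"tx":-0.466,"ty":-0.972,"tz":0,"ax":0,"ay":0,"az":0.325},
    {"tx":-0.466,"ty":-0.972,"tz":0,"ax":0,"ay":0,"az":0.325},
    {"tx":-0.466,"ty":-0.972,"tz":0,"ax":0,"ay":0,"az":0.325},
    {"tx":-0.466,"ty":-0.972,"tz":0,"ax":0,"ay":0,"az":0.325},
    {"tx":-0.466,"ty":-0.972,"tz":0,"ax":0,"ay":0,"az":0.325},
    {"tx":-0.466,"ty":-0.972,"tz":0,"ax":0,"ay":0,"az":0.325},
    {"tx":-0.466,"ty":-0.972,"tz":0,"ax":0,"ay":0,"az":0.325},
    {"tx":-0.466,"ty":-0.972,"tz":0,"ax":0,"ay":0,"az":0.325},
    {"tx":-0.466,"ty":-0.972,"tz":0,"ax":0,"ay":0,"az":0.325},
    {"tx":-0.466,"ty":-0.972,"tz":0,"ax":0,"ay":0,"az":0.325},
    {"tx":-0.466,"ty":-0.972,"tz":0,"ax":0,"ay":0,"az":0.325},
    {"tx":-0.466,"ty":-0.972,"tz":0,"ax":0,"ay":0,"az":0.325},
    {"tx":-0.466,"ty":-0.972,"tz":0,"ax":0,"ay":0,"az":0.325},
    {"tx":-0.466,"ty":-0.972,"tz":0,"ax":0,"ay":0,"az":0.325},
  ],
  claw=-0.2,
  newtons=20,
)

```text
time_s: 1.27
tcp_pos: [0.3571, 0.1653, 0.2086]
ee_rot: [[-0.987, -0.16, -0.001], [-0.16, 0.987, -0.0], [0.001, -0.0, -1.0]]
ft_force: [0.2, 0.4, -0.3]
grip_width: 0.0352
grip_force: 0.0
```

Call:
move_arm(
  commands=[
    {"tx":0,"ty":0,"tz":-0.12,"ax":0,"ay":0,"az":0},
    {"tx":0,"ty":0,"tz":-0.24,"ax":0,"ay":0,"az":0},
    {"tx":0,"ty":0,"tz":-0.34,"ax":0,"ay":0,"az":0},
    {"tx":0,"ty":0,"tz":-0.38,"ax":0,"ay":0,"az":0},
    {"tx":0,"ty":0,"tz":-0.38,"ax":0,"ay":0,"az":0},
    {"tx":0.04,"ty":0.006,"tz":-0.38,"ax":0,"ay":0,"az":0},
    {"tx":0.07,"ty":0.011,"tz":-0.38,"ax":0,"ay":0,"az":0},
    {"tx":0.09,"ty":0.014,"tz":-0.38,"ax":0,"ay":0,"az":0},
    {"tx":0.1,"ty":0.016,"tz":-0.38,"ax":0,"ay":0,"az":0},
    {"tx":0.11,"ty":0.018,"tz":-0.38,"ax":0,"ay":0,"az":0},
    {"tx":0.118,"ty":0.019,"tz":-0.38,"ax":0,"ay":0,"az":0},
    {"tx":0.118,"ty":0.019,"tz":-0.38,"ax":0,"ay":0,"az":0},
    {"tx":0.118,"ty":0.019,"tz":-0.38,"ax":0,"ay":0,"az":0},
  ],
)

```text
time_s: 2.35
tcp_pos: [0.3865, 0.1696, 0.1139]
ee_rot: [[-0.987, -0.16, -0.0], [-0.16, 0.987, 0.0], [-0.0, 0.0, -1.0]]
ft_force: [-0.4, -0.4, 0.6]
grip_width: 0.035
grip_force: 0.0
```

```bash
cat > arc.py <<'E'
import numpy as np,sys
# depth d, contact height h, yaw, final angle deg, rows, extra rise
d,h,yaw,th,n=map(float,sys.argv[1:6])
r=np.hypot(d,h);p=np.arctan2(h,-d)
for t in np.linspace(0,np.radians(th),int(n)+1)[1:]:
    a=r*np.cos(p-t)+d;z=r*np.sin(p-t)-h
    print('{"tx":%.3f,"ty":%.3f,"tz":%.3f,"ax":0,"ay":0,"az":0},'%(a*np.cos(yaw)/.25,a*np.sin(yaw)/.25,z/.25),end='')
E
python3 arc.py .079 .1 .16 50 25; echo;python3 arc.py .064 .05 -.087 60 20
python3 - <<'E'
from h import *
cv2.imwrite("pics/s1.png",cv2.resize(env.grab_frame("side")[160:300,300:480,::-1],None,fx=4,fy=4,interpolation=2))
E
```

```text
{"tx":0.014,"ty":0.002,"tz":0.011,"ax":0,"ay":0,"az":0},{"tx":0.028,"ty":0.005,"tz":0.021,"ax":0,"ay":0,"az":0},{"tx":0.043,"ty":0.007,"tz":0.031,"ax":0,"ay":0,"az":0},{"tx":0.058,"ty":0.009,"tz":0.040,"ax":0,"ay":0,"az":0},{"tx":0.073,"ty":0.012,"tz":0.049,"ax":0,"ay":0,"az":0},{"tx":0.089,"ty":0.014,"tz":0.057,"ax":0,"ay":0,"az":0},{"tx":0.105,"ty":0.017,"tz":0.065,"ax":0,"ay":0,"az":0},{"tx":0.121,"ty":0.020,"tz":0.072,"ax":0,"ay":0,"az":0},{"tx":0.137,"ty":0.022,"tz":0.078,"ax":0,"ay":0,"az":0},{"tx":0.154,"ty":0.025,"tz":0.084,"ax":0,"ay":0,"az":0},{"tx":0.171,"ty":0.028,"tz":0.089,"ax":0,"ay":0,"az":0},{"tx":0.188,"ty":0.030,"tz":0.094,"ax":0,"ay":0,"az":0},{"tx":0.205,"ty":0.033,"tz":0.098,"ax":0,"ay":0,"az":0},{"tx":0.222,"ty":0.036,"tz":0.102,"ax":0,"ay":0,"az":0},{"tx":0.239,"ty":0.039,"tz":0.104,"ax":0,"ay":0,"az":0},{"tx":0.257,"ty":0.041,"tz":0.107,"ax":0,"ay":0,"az":0},{"tx":0.274,"ty":0.044,"tz":0.108,"ax":0,"ay":0,"az":0},{"tx":0.292,"ty":0.047,"tz":0.109,"ax":0,"ay":0,"az":0},{"tx":0.309,"ty":0.050,"tz":0.110,"ax":0,"ay":0,"az":0},{"tx":0.327,"ty":0.053,"tz":0.110,"a
[... 741 characters left out ...]
,"ay":0,"az":0},{"tx":0.118,"ty":-0.010,"tz":0.094,"ax":0,"ay":0,"az":0},{"tx":0.134,"ty":-0.012,"tz":0.101,"ax":0,"ay":0,"az":0},{"tx":0.150,"ty":-0.013,"tz":0.107,"ax":0,"ay":0,"az":0},{"tx":0.166,"ty":-0.014,"tz":0.112,"ax":0,"ay":0,"az":0},{"tx":0.182,"ty":-0.016,"tz":0.117,"ax":0,"ay":0,"az":0},{"tx":0.199,"ty":-0.017,"tz":0.120,"ax":0,"ay":0,"az":0},{"tx":0.216,"ty":-0.019,"tz":0.122,"ax":0,"ay":0,"az":0},{"tx":0.232,"ty":-0.020,"tz":0.124,"ax":0,"ay":0,"az":0},{"tx":0.249,"ty":-0.022,"tz":0.125,"ax":0,"ay":0,"az":0},{"tx":0.266,"ty":-0.023,"tz":0.125,"ax":0,"ay":0,"az":0},{"tx":0.283,"ty":-0.025,"tz":0.124,"ax":0,"ay":0,"az":0},{"tx":0.300,"ty":-0.026,"tz":0.122,"ax":0,"ay":0,"az":0},
```

View pics/s1.png

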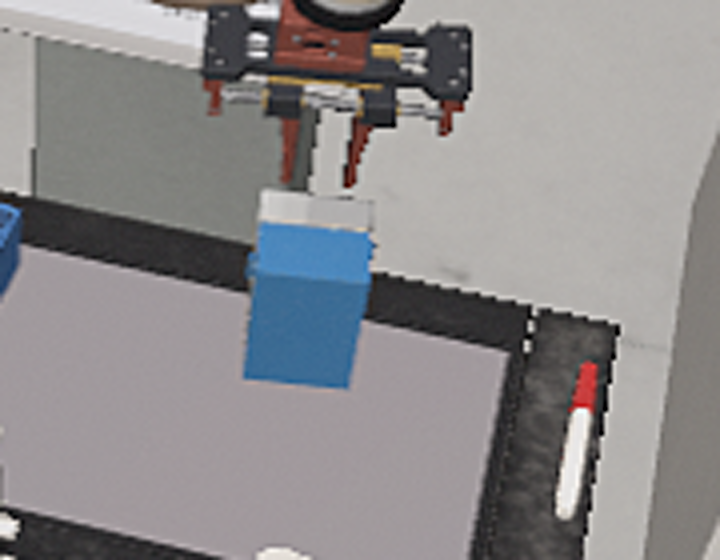

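The side crop shows the two fingertips just behind the lid's upper edge, at about (290,185) and (350,187), centred on the box and not touching yet. I'll creep forward to contact.

Call:
move_arm(
  commands=[
    {"tx":0.008,"ty":0.001,"tz":0,"ax":0,"ay":0,"az":0},
    {"tx":0.016,"ty":0.003,"tz":0,"ax":0,"ay":0,"az":0},
    {"tx":0.016,"ty":0.003,"tz":0,"ax":0,"ay":0,"az":0},
  ],
)

```text
time_s: 2.65
tcp_pos: [0.391, 0.1705, 0.114]
ee_rot: [[-0.987, -0.161, 0.0], [-0.161, 0.987, 0.0], [-0.0, 0.0, -1.0]]
ft_force: [0.4, -1.0, -0.5]
grip_width: 0.0348
grip_force: 0.0
```

Call:
move_arm(
  commands=[
    {"tx":0.008,"ty":0.001,"tz":0,"ax":0,"ay":0,"az":0},
    {"tx":0.016,"ty":0.003,"tz":0,"ax":0,"ay":0,"az":0},
    {"tx":0.016,"ty":0.003,"tz":0,"ax":0,"ay":0,"az":0},
  ],
)

```text
time_s: 2.9
tcp_pos: [0.395, 0.1712, 0.1139]
ee_rot: [[-0.987, -0.16, 0.0], [-0.16, 0.987, 0.0], [-0.0, 0.0, -1.0]]
ft_force: [-0.5, -0.5, 0.1]
grip_width: 0.0354
grip_force: 0.0
```

Call:
move_arm(
  commands=[
    {"tx":0.014,"ty":0.002,"tz":0.011,"ax":0,"ay":0,"az":0},
    {"tx":0.028,"ty":0.005,"tz":0.021,"ax":0,"ay":0,"az":0},
    {"tx":0.043,"ty":0.007,"tz":0.031,"ax":0,"ay":0,"az":0},
    {"tx":0.058,"ty":0.009,"tz":0.04,"ax":0,"ay":0,"az":0},
    {"tx":0.073,"ty":0.012,"tz":0.049,"ax":0,"ay":0,"az":0},
    {"tx":0.089,"ty":0.014,"tz":0.057,"ax":0,"ay":0,"az":0},
    {"tx":0.105,"ty":0.017,"tz":0.065,"ax":0,"ay":0,"az":0},
    {"tx":0.105,"ty":0.017,"tz":0.065,"ax":0,"ay":0,"az":0},
  ],
)

```text
time_s: 3.57
tcp_pos: [0.4219, 0.1756, 0.1306]
ee_rot: [[-0.987, -0.16, 0.001], [-0.16, 0.987, 0.0], [-0.001, 0.0, -1.0]]
ft_force: [-0.2, 0.5, 0.6]
grip_width: 0.0352
grip_force: 0.0
```

Run:
```python
from h import *
cv2.imwrite("pics/s2.png",cv2.resize(env.grab_frame("side")[160:300,300:480,::-1],None,fx=4,fy=4,interpolation=2))
```

```text
(no output)
```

View pics/s2.png

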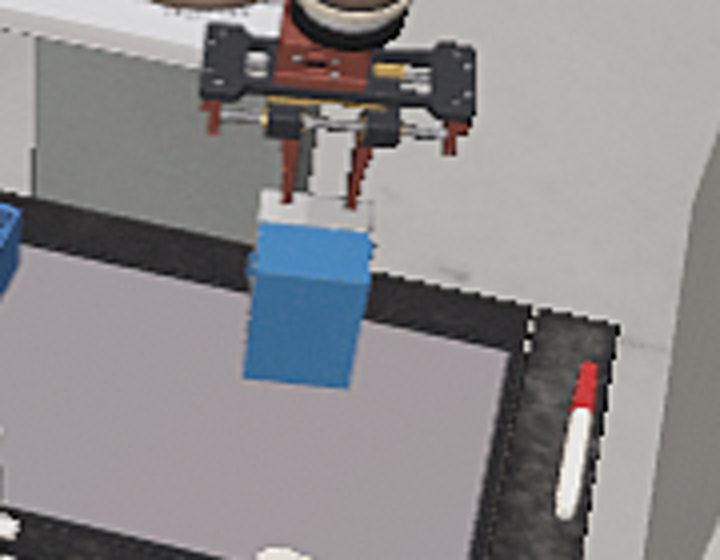

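The box has not moved, and the fingertips show at rows 200-207, overlapping the lid. I'll compare projections to find where the tips are relative to the lid.

Run:
```python
from h import *
y=.1599;c,s=np.cos(y),np.sin(y)
P=lambda a,b,h:(.475+c*a-s*b,.1838+s*a+c*b,h)
q=[P(a,b,h) for h in(.003,.121) for a in(-.079,0) for b in(.0395,-.0395)]
st=env.get_state();T=st['tcp_pos'];R=st['ee_rot']
f=[T+R@np.array([dx,sy*.024,.011]) for dx in(-.01,.01) for sy in(-1,1)]
print("box crop side",((proj("side",q)-[300,160])*4).round(0).tolist())
print("fing crop side",((proj("side",f)-[300,160])*4).round(0).tolist())
print("box top",proj("top",q).round(1).tolist())
print("f",np.round(f,3).tolist(),st['ft_force'])
im=env.grab_frame("top")[230:340,180:330,::-1]
cv2.imwrite("pics/t2.png",cv2.resize(im,None,fx=5,fy=5,interpolation=2))
```

```text
box crop side [[349.0, 303.0], [243.0, 293.0], [346.0, 386.0], [237.0, 376.0], [369.0, 195.0], [257.0, 185.0], [366.0, 280.0], [250.0, 269.0]]
fing crop side [[276.0, 225.0], [345.0, 232.0], [278.0, 204.0], [346.0, 210.0]]
box top [[230.6, 314.3], [265.0, 307.9], [224.9, 279.8], [259.0, 273.5], [220.6, 316.8], [259.0, 309.7], [214.3, 278.4], [252.4, 271.3]]
f [[0.435, 0.153, 0.119], [0.427, 0.201, 0.119], [0.415, 0.15, 0.119], [0.408, 0.198, 0.119]] [-0.52935828 -0.04601194 -0.83840738]
```

View pics/t2.png

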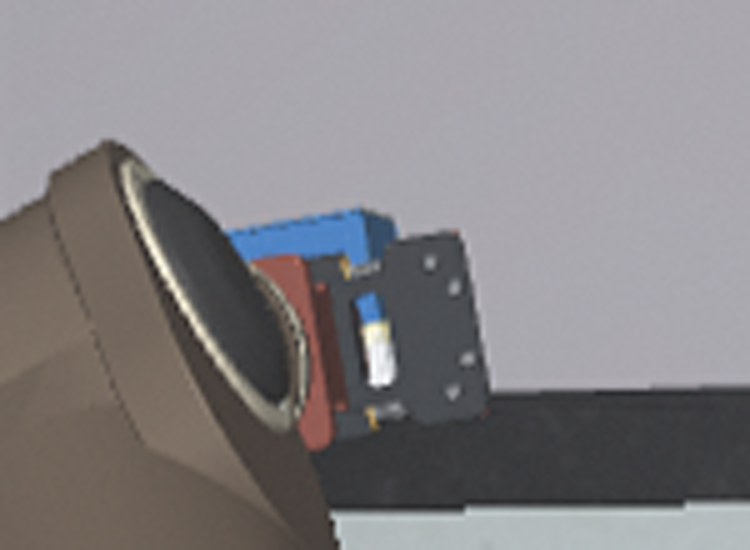

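The fingers are hardly past the lid's front face and seem to ride just over it, and the box is untouched. I'll back off, go about 35 mm lower and re-approach.

Call:
move_arm(
  commands=[
    {"tx":-0.02,"ty":-0.003,"tz":0.05,"ax":0,"ay":0,"az":0},
    {"tx":-0.12,"ty":-0.019,"tz":0.05,"ax":0,"ay":0,"az":0},
    {"tx":-0.237,"ty":-0.038,"tz":0.05,"ax":0,"ay":0,"az":0},
    {"tx":-0.237,"ty":-0.038,"tz":0.05,"ax":0,"ay":0,"az":0},
    {"tx":-0.237,"ty":-0.038,"tz":-0.05,"ax":0,"ay":0,"az":0},
    {"tx":-0.237,"ty":-0.038,"tz":-0.145,"ax":0,"ay":0,"az":0},
    {"tx":-0.237,"ty":-0.038,"tz":-0.145,"ax":0,"ay":0,"az":0},
    {"tx":-0.19,"ty":-0.03,"tz":-0.145,"ax":0,"ay":0,"az":0},
    {"tx":-0.15,"ty":-0.024,"tz":-0.145,"ax":0,"ay":0,"az":0},
    {"tx":-0.12,"ty":-0.019,"tz":-0.145,"ax":0,"ay":0,"az":0},
    {"tx":-0.12,"ty":-0.019,"tz":-0.145,"ax":0,"ay":0,"az":0},
    {"tx":-0.11,"ty":-0.018,"tz":-0.138,"ax":0,"ay":0,"az":0},
    {"tx":-0.098,"ty":-0.016,"tz":-0.128,"ax":0,"ay":0,"az":0},
    {"tx":-0.085,"ty":-0.014,"tz":-0.118,"ax":0,"ay":0,"az":0},
    {"tx":-0.07,"ty":-0.011,"tz":-0.105,"ax":0,"ay":0,"az":0},
    {"tx":-0.055,"ty":-0.009,"tz":-0.095,"ax":0,"ay":0,"az":0},
    {"tx":-0.055,"ty":-0.009,"tz":-0.095,"ax":0,"ay":0,"az":0},
  ],
)

```text
time_s: 5.08
tcp_pos: [0.4082, 0.1735, 0.1071]
ee_rot: [[-0.987, -0.16, 0.001], [-0.16, 0.987, 0.001], [-0.002, 0.0, -1.0]]
ft_force: [-1.4, 0.0, 1.3]
grip_width: 0.0353
grip_force: 0.4
```

```bash
python3 arc.py .068 .095 .16 50 20
python3 - <<'E'
from h import *
cv2.imwrite("pics/s3.png",cv2.resize(env.grab_frame("side")[160:300,300:480,::-1],None,fx=4,fy=4,interpolation=2))
E
```

```text
{"tx":0.017,"ty":0.003,"tz":0.012,"ax":0,"ay":0,"az":0},{"tx":0.034,"ty":0.005,"tz":0.022,"ax":0,"ay":0,"az":0},{"tx":0.051,"ty":0.008,"tz":0.032,"ax":0,"ay":0,"az":0},{"tx":0.069,"ty":0.011,"tz":0.041,"ax":0,"ay":0,"az":0},{"tx":0.088,"ty":0.014,"tz":0.050,"ax":0,"ay":0,"az":0},{"tx":0.106,"ty":0.017,"tz":0.057,"ax":0,"ay":0,"az":0},{"tx":0.125,"ty":0.020,"tz":0.064,"ax":0,"ay":0,"az":0},{"tx":0.145,"ty":0.023,"tz":0.070,"ax":0,"ay":0,"az":0},{"tx":0.164,"ty":0.026,"tz":0.075,"ax":0,"ay":0,"az":0},{"tx":0.184,"ty":0.030,"tz":0.079,"ax":0,"ay":0,"az":0},{"tx":0.204,"ty":0.033,"tz":0.083,"ax":0,"ay":0,"az":0},{"tx":0.224,"ty":0.036,"tz":0.085,"ax":0,"ay":0,"az":0},{"tx":0.244,"ty":0.039,"tz":0.087,"ax":0,"ay":0,"az":0},{"tx":0.264,"ty":0.043,"tz":0.087,"ax":0,"ay":0,"az":0},{"tx":0.284,"ty":0.046,"tz":0.087,"ax":0,"ay":0,"az":0},{"tx":0.304,"ty":0.049,"tz":0.086,"ax":0,"ay":0,"az":0},{"tx":0.324,"ty":0.052,"tz":0.084,"ax":0,"ay":0,"az":0},{"tx":0.344,"ty":0.056,"tz":0.081,"ax":0,"ay":0,"az":0},{"tx":0.364,"ty":0.059,"tz":0.077,"ax":0,"ay":0,"az":0},{"tx":0.383,"ty":0.062,"tz":0.073,"ax":0,"ay":0,"az":0},
```

View pics/s3.png

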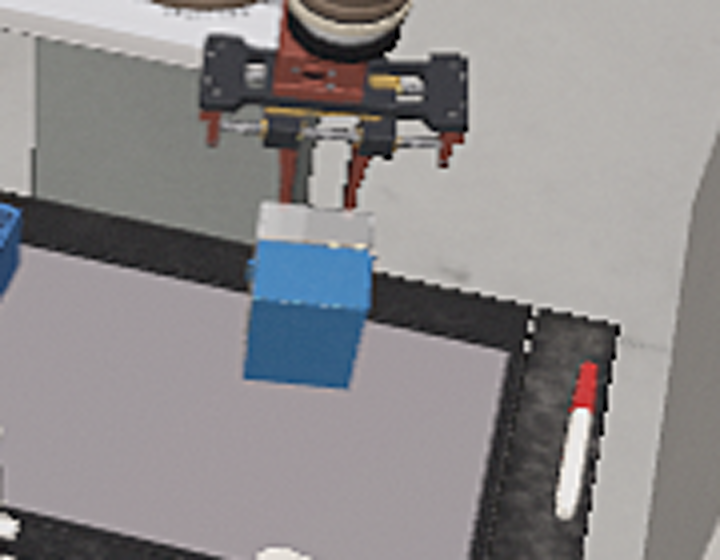

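The box now leans by about 10° (its top edge has moved from row 275 to 303) with its bottom edge staying put, so I'll continue the arc.

Call:
move_arm(
  commands=[
    {"tx":0.017,"ty":0.003,"tz":0.012,"ax":0,"ay":0,"az":0},
    {"tx":0.034,"ty":0.005,"tz":0.022,"ax":0,"ay":0,"az":0},
    {"tx":0.051,"ty":0.008,"tz":0.032,"ax":0,"ay":0,"az":0},
    {"tx":0.069,"ty":0.011,"tz":0.041,"ax":0,"ay":0,"az":0},
    {"tx":0.088,"ty":0.014,"tz":0.05,"ax":0,"ay":0,"az":0},
    {"tx":0.106,"ty":0.017,"tz":0.057,"ax":0,"ay":0,"az":0},
    {"tx":0.125,"ty":0.02,"tz":0.064,"ax":0,"ay":0,"az":0},
    {"tx":0.145,"ty":0.023,"tz":0.07,"ax":0,"ay":0,"az":0},
    {"tx":0.164,"ty":0.026,"tz":0.075,"ax":0,"ay":0,"az":0},
    {"tx":0.184,"ty":0.03,"tz":0.079,"ax":0,"ay":0,"az":0},
    {"tx":0.204,"ty":0.033,"tz":0.083,"ax":0,"ay":0,"az":0},
    {"tx":0.224,"ty":0.036,"tz":0.085,"ax":0,"ay":0,"az":0},
    {"tx":0.244,"ty":0.039,"tz":0.087,"ax":0,"ay":0,"az":0},
    {"tx":0.264,"ty":0.043,"tz":0.087,"ax":0,"ay":0,"az":0},
    {"tx":0.284,"ty":0.046,"tz":0.087,"ax":0,"ay":0,"az":0},
    {"tx":0.284,"ty":0.046,"tz":0.087,"ax":0,"ay":0,"az":0},
    {"tx":0.284,"ty":0.046,"tz":0.087,"ax":0,"ay":0,"az":0},
  ],
)

```text
time_s: 6.55
tcp_pos: [0.4782, 0.1846, 0.1279]
ee_rot: [[-0.987, -0.16, -0.0], [-0.16, 0.987, -0.0], [0.0, -0.0, -1.0]]
ft_force: [-0.9, 0.3, 0.8]
grip_width: 0.0352
grip_force: 0.0
```

Run:
```python
from h import *
cv2.imwrite("pics/s4.png",cv2.resize(env.grab_frame("side")[160:300,300:480,::-1],None,fx=4,fy=4,interpolation=2))
```

```text
(no output)
```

View pics/s4.png

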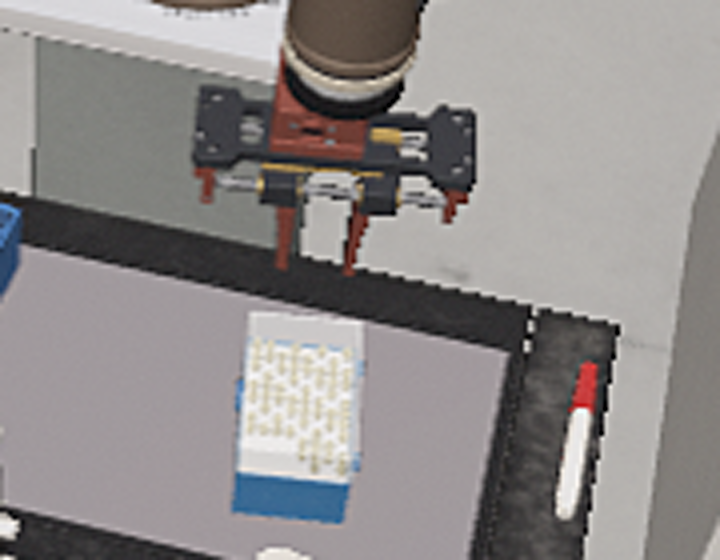

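The side crop shows the tip box standing on its base with the lid up (corners about (235,470) to (365,320)) and the fingers clear. Next is the rack.

Call:
move_arm(
  commands=[
    {"tx":-0.05,"ty":0,"tz":0.15,"ax":0,"ay":0,"az":0},
    {"tx":-0.1,"ty":0,"tz":0.2,"ax":0,"ay":0,"az":0},
    {"tx":-0.444,"ty":-0.9,"tz":0.2,"ax":0,"ay":0,"az":-0.0786},
    {"tx":-0.444,"ty":-0.9,"tz":0.2,"ax":0,"ay":0,"az":-0.0786},
    {"tx":-0.444,"ty":-0.9,"tz":0.2,"ax":0,"ay":0,"az":-0.0786},
    {"tx":-0.444,"ty":-0.9,"tz":0.2,"ax":0,"ay":0,"az":-0.0786},
    {"tx":-0.444,"ty":-0.9,"tz":0.2,"ax":0,"ay":0,"az":-0.0786},
    {"tx":-0.444,"ty":-0.9,"tz":0.2,"ax":0,"ay":0,"az":-0.0786},
    {"tx":-0.444,"ty":-0.9,"tz":0.2,"ax":0,"ay":0,"az":-0.0786},
    {"tx":-0.444,"ty":-0.9,"tz":0.2,"ax":0,"ay":0,"az":-0.0786},
    {"tx":-0.444,"ty":-0.9,"tz":0.2,"ax":0,"ay":0,"az":-0.0786},
    {"tx":-0.444,"ty":-0.9,"tz":0.2,"ax":0,"ay":0,"az":-0.0786},
    {"tx":-0.444,"ty":-0.9,"tz":0.2,"ax":0,"ay":0,"az":-0.0786},
  ],
  claw=0.5,
)

```text
time_s: 7.68
tcp_pos: [0.3674, -0.0394, 0.178]
ee_rot: [[-0.997, 0.083, -0.0], [0.083, 0.997, 0.0], [0.0, 0.0, -1.0]]
ft_force: [-0.5, -0.7, 0.3]
grip_width: 0.0656
grip_force: 0.0
```

Call:
move_arm(
  commands=[
    {"tx":0,"ty":-0.15,"tz":0,"ax":0,"ay":0,"az":0},
    {"tx":0,"ty":-0.257,"tz":0,"ax":0,"ay":0,"az":0},
    {"tx":0,"ty":-0.257,"tz":0,"ax":0,"ay":0,"az":0},
    {"tx":0,"ty":-0.257,"tz":-0.15,"ax":0,"ay":0,"az":0},
    {"tx":0,"ty":-0.257,"tz":-0.3,"ax":0,"ay":0,"az":0},
    {"tx":0,"ty":-0.257,"tz":-0.42,"ax":0,"ay":0,"az":0},
    {"tx":0,"ty":-0.257,"tz":-0.488,"ax":0,"ay":0,"az":0},
    {"tx":0,"ty":-0.257,"tz":-0.488,"ax":0,"ay":0,"az":0},
    {"tx":0.06,"ty":-0.262,"tz":-0.488,"ax":0,"ay":0,"az":0},
    {"tx":0.1,"ty":-0.266,"tz":-0.488,"ax":0,"ay":0,"az":0},
    {"tx":0.138,"ty":-0.269,"tz":-0.488,"ax":0,"ay":0,"az":0},
    {"tx":0.138,"ty":-0.269,"tz":-0.488,"ax":0,"ay":0,"az":0},
    {"tx":0.148,"ty":-0.27,"tz":-0.475,"ax":0,"ay":0,"az":0},
    {"tx":0.16,"ty":-0.271,"tz":-0.462,"ax":0,"ay":0,"az":0},
    {"tx":0.172,"ty":-0.272,"tz":-0.45,"ax":0,"ay":0,"az":0},
    {"tx":0.185,"ty":-0.273,"tz":-0.438,"ax":0,"ay":0,"az":0},
    {"tx":0.185,"ty":-0.273,"tz":-0.438,"ax":0,"ay":0,"az":0},
  ],
)

```text
time_s: 9.1
tcp_pos: [0.4144, -0.1087, 0.0695]
ee_rot: [[-0.996, 0.086, 0.002], [0.086, 0.996, -0.0], [-0.002, 0.0, -1.0]]
ft_force: [-0.0, 0.5, -0.1]
grip_width: 0.0656
grip_force: 0.0
```

```bash
python3 arc.py .053 .054 -.087 60 20
python3 - <<'E'
from h import *
cv2.imwrite("pics/s5.png",cv2.resize(env.grab_frame("side")[150:270,200:360,::-1],None,fx=5,fy=5,interpolation=2))
E
```

```text
{"tx":0.012,"ty":-0.001,"tz":0.011,"ax":0,"ay":0,"az":0},{"tx":0.024,"ty":-0.002,"tz":0.021,"ax":0,"ay":0,"az":0},{"tx":0.036,"ty":-0.003,"tz":0.031,"ax":0,"ay":0,"az":0},{"tx":0.049,"ty":-0.004,"tz":0.039,"ax":0,"ay":0,"az":0},{"tx":0.063,"ty":-0.005,"tz":0.048,"ax":0,"ay":0,"az":0},{"tx":0.077,"ty":-0.007,"tz":0.055,"ax":0,"ay":0,"az":0},{"tx":0.091,"ty":-0.008,"tz":0.062,"ax":0,"ay":0,"az":0},{"tx":0.106,"ty":-0.009,"tz":0.068,"ax":0,"ay":0,"az":0},{"tx":0.121,"ty":-0.011,"tz":0.073,"ax":0,"ay":0,"az":0},{"tx":0.136,"ty":-0.012,"tz":0.077,"ax":0,"ay":0,"az":0},{"tx":0.151,"ty":-0.013,"tz":0.081,"ax":0,"ay":0,"az":0},{"tx":0.167,"ty":-0.015,"tz":0.083,"ax":0,"ay":0,"az":0},{"tx":0.182,"ty":-0.016,"tz":0.085,"ax":0,"ay":0,"az":0},{"tx":0.198,"ty":-0.017,"tz":0.086,"ax":0,"ay":0,"az":0},{"tx":0.214,"ty":-0.019,"tz":0.087,"ax":0,"ay":0,"az":0},{"tx":0.230,"ty":-0.020,"tz":0.086,"ax":0,"ay":0,"az":0},{"tx":0.246,"ty":-0.021,"tz":0.085,"ax":0,"ay":0,"az":0},{"tx":0.261,"ty":-0.023,"tz":0.082,"ax":0,"ay":0,"az":0},{"tx":0.277,"ty":-0.024,"tz":0.079,"ax":0,"ay":0,"az":0},{"tx":0.292,"ty":-0.025,"tz":0.076,"ax":0,"ay":0,"az":0},
```

View pics/s5.png

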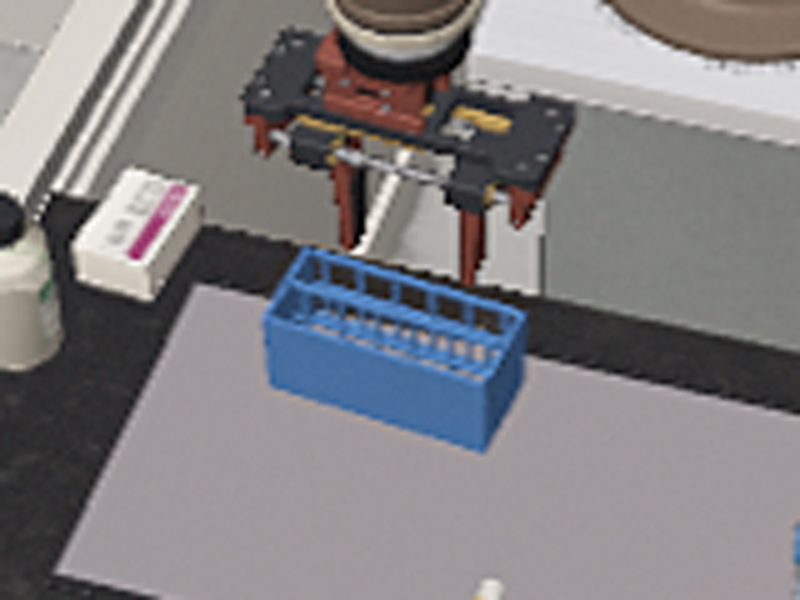

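The rack hasn't moved: the fingers stand just behind its hole face at about (350,250) and (470,285) but are now too high. I'll back off, lower and push again.

Call:
move_arm(
  commands=[
    {"tx":-0.06,"ty":0.005,"tz":0,"ax":0,"ay":0,"az":0},
    {"tx":-0.06,"ty":0.005,"tz":-0.05,"ax":0,"ay":0,"az":0},
    {"tx":-0.06,"ty":0.005,"tz":-0.05,"ax":0,"ay":0,"az":0},
    {"tx":-0.03,"ty":0.003,"tz":-0.05,"ax":0,"ay":0,"az":0},
    {"tx":-0.01,"ty":0.001,"tz":-0.05,"ax":0,"ay":0,"az":0},
    {"tx":-0.01,"ty":0.001,"tz":-0.05,"ax":0,"ay":0,"az":0},
    {"tx":0.001,"ty":0,"tz":-0.037,"ax":0,"ay":0,"az":0},
    {"tx":0.012,"ty":-0.001,"tz":-0.024,"ax":0,"ay":0,"az":0},
    {"tx":0.024,"ty":-0.002,"tz":-0.012,"ax":0,"ay":0,"az":0},
    {"tx":0.037,"ty":-0.003,"tz":-0.001,"ax":0,"ay":0,"az":0},
    {"tx":0.05,"ty":-0.004,"tz":0.009,"ax":0,"ay":0,"az":0},
    {"tx":0.05,"ty":-0.004,"tz":0.009,"ax":0,"ay":0,"az":0},
  ],
)

```text
time_s: 10.15
tcp_pos: [0.4271, -0.1097, 0.0716]
ee_rot: [[-0.996, 0.085, 0.002], [0.085, 0.996, -0.0], [-0.002, -0.0, -1.0]]
ft_force: [0.3, -0.3, -0.8]
grip_width: 0.0661
grip_force: 0.0
```

Run:
```python
from h import *
im=env.grab_frame("side")
a=cv2.imread("pics/side0.png")[:,:,::-1]
d=np.abs(im.astype(int)-a).sum(2)>40
r=d[215:250,245:310];print(r.sum(), [ (int(i)+215,int(x.sum())) for i,x in enumerate(r) if x.sum()>3])
g=im.astype(int);b=(g[:,:,2]-g[:,:,0]>60)&(g[:,:,2]>110)
# base (front) face: row of brightness break along columns
for c in (265,275,285): print(c,[int(v) for v in g[205:248,c,2]])
```

```text
0 []
265 [133, 135, 180, 197, 165, 127, 118, 162, 169, 198, 148, 162, 196, 157, 155, 159, 159, 158, 158, 157, 157, 160, 159, 159, 158, 159, 157, 158, 157, 158, 156, 158, 157, 157, 156, 157, 156, 157, 157, 157, 157, 157, 156]
275 [78, 39, 42, 33, 76, 210, 197, 177, 115, 143, 148, 152, 158, 167, 148, 196, 157, 155, 158, 158, 157, 156, 160, 159, 159, 159, 159, 160, 160, 157, 157, 156, 157, 158, 157, 157, 156, 157, 157, 156, 157, 158, 157]
285 [15, 154, 199, 115, 101, 105, 89, 98, 207, 203, 153, 93, 160, 163, 181, 179, 180, 159, 194, 162, 154, 156, 156, 158, 157, 158, 157, 159, 156, 158, 158, 158, 157, 158, 157, 157, 157, 157, 157, 157, 156, 157, 157]
```

No image change at the rack. I'll calibrate the fingertip position against the picture from the unobstructed view in s4.

Run:
```python
from h import *
for z in(.1169,.1279,.1359): print(z,back("side",[(370.5,227.5),(387,228.75)],z).round(4).tolist())
y=.16; 
for dx in (-.01,0,.01):
  print(dx,proj("side",[(.4782+dx,.1846+s*.022,.1169) for s in(-1,1)]).round(1).tolist())
print("s5 obs",back("side",[(200+350/5,150+252/5),(200+470/5,150+285/5)],.0585).round(4).tolist())
# current view: finger tips
im=env.grab_frame("side")[150:270,200:360,::-1]; cv2.imwrite("pics/s6.png",cv2.resize(im,None,fx=5,fy=5,interpolation=2))
g=env.grab_frame("side").astype(int); red=(g[:,:,0]-g[:,:,2]>45)&(g[:,:,0]-g[:,:,1]>45)
for c in range(262,306): 
    q=np.where(red[190:225,c])[0]
    if len(q): print((c,int(q.max())+190),end=' ')
st=env.get_state();print(st['time_s'],st['tcp_pos'])
```

```text
0.1169 [[0.4724, 0.1656, 0.1169], [0.464, 0.2099, 0.1169]]
0.1279 [[0.4819, 0.1665, 0.1279], [0.4737, 0.2105, 0.1279]]
0.1359 [[0.4889, 0.1673, 0.1359], [0.4807, 0.2109, 0.1359]]
-0.01 [[369.8, 226.2], [385.5, 229.6]]
0 [[369.0, 228.8], [384.8, 232.3]]
0.01 [[368.2, 231.5], [384.1, 235.0]]
s5 obs [[0.4015, -0.151, 0.0585], [0.4069, -0.0742, 0.0585]]
(265, 190) (266, 194) (267, 201) (268, 201) (291, 208) (292, 208) (293, 201) (301, 196) (302, 196) (303, 192) (304, 192) (305, 192) 10.3 [ 0.42567179 -0.10955449  0.07081104]
```

The image puts the effective fingertips about 10 mm higher than I assumed, which explains both misses. I'll back off and go lower.

Call:
move_arm(
  commands=[
    {"tx":-0.03,"ty":0.003,"tz":0.03,"ax":0,"ay":0,"az":0},
    {"tx":-0.14,"ty":0.012,"tz":0.03,"ax":0,"ay":0,"az":0},
    {"tx":-0.14,"ty":0.012,"tz":0.03,"ax":0,"ay":0,"az":0},
    {"tx":-0.14,"ty":0.012,"tz":-0.107,"ax":0,"ay":0,"az":0},
    {"tx":-0.14,"ty":0.012,"tz":-0.107,"ax":0,"ay":0,"az":0},
    {"tx":-0.11,"ty":0.01,"tz":-0.107,"ax":0,"ay":0,"az":0},
    {"tx":-0.085,"ty":0.007,"tz":-0.107,"ax":0,"ay":0,"az":0},
    {"tx":-0.085,"ty":0.007,"tz":-0.107,"ax":0,"ay":0,"az":0},
    {"tx":-0.077,"ty":0.007,"tz":-0.096,"ax":0,"ay":0,"az":0},
    {"tx":-0.07,"ty":0.006,"tz":-0.085,"ax":0,"ay":0,"az":0},
    {"tx":-0.062,"ty":0.005,"tz":-0.075,"ax":0,"ay":0,"az":0},
    {"tx":-0.053,"ty":0.005,"tz":-0.065,"ax":0,"ay":0,"az":0},
    {"tx":-0.044,"ty":0.004,"tz":-0.055,"ax":0,"ay":0,"az":0},
    {"tx":-0.044,"ty":0.004,"tz":-0.055,"ax":0,"ay":0,"az":0},
  ],
)

```text
time_s: 11.47
tcp_pos: [0.4157, -0.1087, 0.0578]
ee_rot: [[-0.996, 0.085, 0.001], [0.085, 0.996, -0.0], [-0.001, 0.0, -1.0]]
ft_force: [-1.0, 0.9, 0.7]
grip_width: 0.0657
grip_force: 0.6
```

```bash
cat > ck.py <<'E'
from h import *
im=env.grab_frame("side");a=cv2.imread("pics/side0.png")[:,:,::-1]
d=np.abs(im.astype(int)-a).sum(2)>40
print(d[212:250,245:310].sum());s=env.get_state();print(s['time_s'],s['tcp_pos'],s['ft_force'])
for c in(265,285):print(im[205:248,c,2].tolist())
E
python3 ck.py
```

```text
708
11.5167 [ 0.41517169 -0.10861543  0.05747952] [-0.97288972  0.74632381  0.16090229]
[34, 27, 155, 189, 70, 144, 188, 146, 161, 153, 166, 199, 147, 155, 154, 173, 166, 142, 143, 144, 146, 145, 146, 145, 144, 145, 144, 157, 158, 157, 159, 156, 155, 158, 157, 155, 157, 157, 157, 157, 159, 157, 157]
[37, 37, 67, 194, 156, 114, 120, 120, 129, 179, 94, 177, 175, 156, 165, 152, 170, 204, 153, 155, 152, 199, 158, 143, 144, 142, 143, 142, 145, 144, 145, 145, 141, 156, 157, 157, 158, 157, 155, 157, 156, 157, 157]
```

The rack is now turning, so I'll continue the arc.

Call:
move_arm(
  commands=[
    {"tx":0.012,"ty":-0.001,"tz":0.011,"ax":0,"ay":0,"az":0},
    {"tx":0.024,"ty":-0.002,"tz":0.021,"ax":0,"ay":0,"az":0},
    {"tx":0.036,"ty":-0.003,"tz":0.031,"ax":0,"ay":0,"az":0},
    {"tx":0.049,"ty":-0.004,"tz":0.039,"ax":0,"ay":0,"az":0},
    {"tx":0.063,"ty":-0.005,"tz":0.048,"ax":0,"ay":0,"az":0},
    {"tx":0.077,"ty":-0.007,"tz":0.055,"ax":0,"ay":0,"az":0},
    {"tx":0.091,"ty":-0.008,"tz":0.062,"ax":0,"ay":0,"az":0},
    {"tx":0.106,"ty":-0.009,"tz":0.068,"ax":0,"ay":0,"az":0},
    {"tx":0.121,"ty":-0.011,"tz":0.073,"ax":0,"ay":0,"az":0},
    {"tx":0.136,"ty":-0.012,"tz":0.077,"ax":0,"ay":0,"az":0},
    {"tx":0.151,"ty":-0.013,"tz":0.081,"ax":0,"ay":0,"az":0},
    {"tx":0.167,"ty":-0.015,"tz":0.083,"ax":0,"ay":0,"az":0},
    {"tx":0.182,"ty":-0.016,"tz":0.085,"ax":0,"ay":0,"az":0},
    {"tx":0.198,"ty":-0.017,"tz":0.086,"ax":0,"ay":0,"az":0},
    {"tx":0.214,"ty":-0.019,"tz":0.087,"ax":0,"ay":0,"az":0},
    {"tx":0.23,"ty":-0.02,"tz":0.086,"ax":0,"ay":0,"az":0},
    {"tx":0.23,"ty":-0.02,"tz":0.086,"ax":0,"ay":0,"az":0},
    {"tx":0.23,"ty":-0.02,"tz":0.086,"ax":0,"ay":0,"az":0},
  ],
)

```text
time_s: 13.02
tcp_pos: [0.4724, -0.1137, 0.0785]
ee_rot: [[-0.996, 0.086, -0.0], [0.086, 0.996, -0.0], [0.0, -0.0, -1.0]]
ft_force: [-1.3, -0.2, -0.3]
grip_width: 0.0659
grip_force: 0.0
```

```bash
python3 ck.py
python3 - <<'E'
from h import *
cv2.imwrite("pics/s7.png",cv2.resize(env.grab_frame("side")[150:300,200:420,::-1],None,fx=3.6,fy=3.6,interpolation=2))
E
```

```text
452
13.0667 [ 0.47215333 -0.11364297  0.07845598] [-0.14236975 -0.37297944  0.43335382]
[36, 36, 16, 196, 214, 174, 102, 118, 142, 172, 186, 176, 156, 196, 162, 156, 156, 158, 158, 159, 157, 158, 159, 160, 159, 159, 158, 156, 156, 157, 157, 156, 156, 157, 156, 156, 158, 157, 158, 157, 156, 158, 155]
[55, 54, 51, 50, 53, 55, 53, 53, 45, 46, 44, 46, 39, 51, 154, 169, 193, 169, 156, 198, 157, 154, 156, 158, 158, 157, 158, 157, 157, 159, 158, 157, 157, 156, 157, 157, 158, 157, 157, 157, 157, 157, 158]
```

View pics/s7.png

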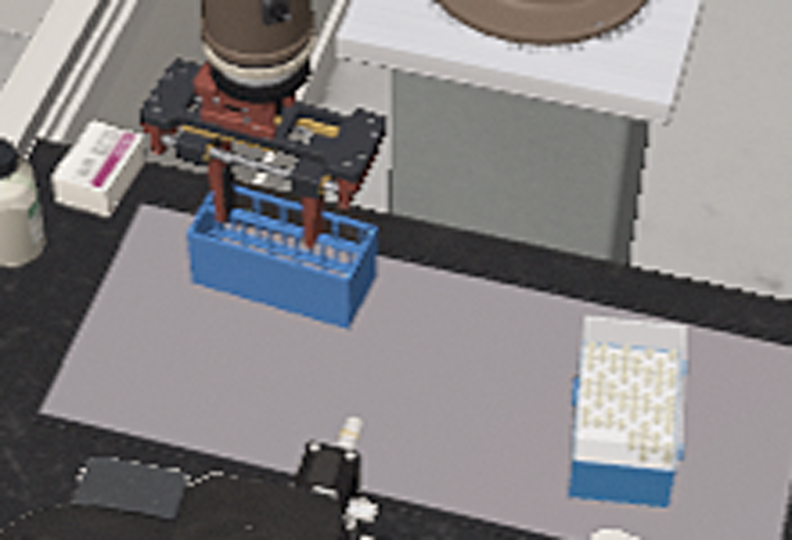

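The picture shows that the fingers slid over the top and the rack fell back to its start. The tip box still stands. I'll retreat and go lower, then take smaller steps with a numeric tilt check, since I have used all ten pictures.

Call:
move_arm(
  commands=[
    {"tx":0,"ty":0,"tz":0.09,"ax":0,"ay":0,"az":0},
    {"tx":0,"ty":0,"tz":0.12,"ax":0,"ay":0,"az":0},
    {"tx":-0.15,"ty":0.013,"tz":0.12,"ax":0,"ay":0,"az":0},
    {"tx":-0.311,"ty":0.027,"tz":0.12,"ax":0,"ay":0,"az":0},
    {"tx":-0.331,"ty":0.028,"tz":0.12,"ax":0,"ay":0,"az":0},
    {"tx":-0.331,"ty":0.028,"tz":0.12,"ax":0,"ay":0,"az":0},
    {"tx":-0.331,"ty":0.028,"tz":-0.03,"ax":0,"ay":0,"az":0},
    {"tx":-0.331,"ty":0.028,"tz":-0.178,"ax":0,"ay":0,"az":0},
    {"tx":-0.331,"ty":0.028,"tz":-0.178,"ax":0,"ay":0,"az":0},
    {"tx":-0.331,"ty":0.028,"tz":-0.178,"ax":0,"ay":0,"az":0},
  ],
)

```text
time_s: 13.95
tcp_pos: [0.389, -0.1067, 0.0332]
ee_rot: [[-0.996, 0.086, -0.004], [0.086, 0.996, -0.0], [0.004, -0.0, -1.0]]
ft_force: [0.3, 0.4, 1.0]
grip_width: 0.0658
grip_force: 0.0
```

```bash
cat > ck2.py <<'E'
from h import *
from scipy.optimize import least_squares
im=env.grab_frame("side").astype(float);s=env.get_state()
print(s['time_s'],np.round(s['tcp_pos'],4),np.round(s['ft_force'],1))
# base face = smooth blue region; detect by mask: blue and low local variance
bl=(im[:,:,2]-im[:,:,0]>50)
E0,y0,yaw=.476,-.1137,-.0872
cols=[262,268,274,280,286,292]
for th in range(0,100,10):
    t=np.radians(th);a,h=.062*np.sin(t),.003+.062*np.cos(t)
    f=lambda a,h:proj("side",[(E0+a*np.cos(yaw)-b*np.sin(yaw),y0+a*np.sin(yaw)+b*np.cos(yaw),h) for b in(-.071,0,.071)])
    u=f(a,h);l=f(0,.003)
    print(th,[round(float(np.interp(c,u[:,0],u[:,1])),1) for c in(268,280)],end='; ')
print()
for c in(268,280):
    q=np.where(bl[200:262,c])[0]+200
    print(c,'blue bottom',q.max(),'lum',[int(v) for v in im[208:258,c,1]])
E
python3 ck2.py
```

```text
14.0 [ 0.3902 -0.1069  0.0345] [ 0.2 -0.6  1.1]
0 [217.7, 221.3]; 10 [221.0, 224.5]; 20 [224.6, 228.2]; 30 [228.4, 232.0]; 40 [232.3, 235.9]; 50 [236.2, 239.9]; 60 [239.9, 243.6]; 70 [243.4, 247.1]; 80 [246.4, 250.1]; 90 [248.9, 252.7]; 
268 blue bottom 232 lum [85, 138, 141, 111, 57, 103, 122, 109, 118, 117, 121, 135, 110, 110, 110, 108, 109, 112, 111, 109, 110, 110, 110, 108, 103, 155, 156, 155, 154, 153, 154, 153, 153, 153, 154, 152, 153, 153, 154, 152, 153, 152, 152, 154, 154, 155, 153, 155, 152, 155]
280 blue bottom 236 lum [41, 37, 38, 32, 123, 138, 124, 89, 150, 151, 152, 131, 133, 132, 139, 123, 109, 108, 111, 111, 110, 111, 110, 110, 110, 110, 111, 108, 116, 158, 155, 154, 153, 154, 153, 154, 154, 152, 153, 155, 153, 153, 154, 154, 153, 152, 153, 154, 153, 154]
```

Call:
move_arm(
  commands=[
    {"tx":0.04,"ty":-0.003,"tz":0,"ax":0,"ay":0,"az":0},
    {"tx":0.065,"ty":-0.006,"tz":0,"ax":0,"ay":0,"az":0},
    {"tx":0.075,"ty":-0.006,"tz":0,"ax":0,"ay":0,"az":0},
    {"tx":0.083,"ty":-0.007,"tz":0.003,"ax":0,"ay":0,"az":0},
    {"tx":0.089,"ty":-0.008,"tz":0.012,"ax":0,"ay":0,"az":0},
    {"tx":0.095,"ty":-0.008,"tz":0.022,"ax":0,"ay":0,"az":0},
    {"tx":0.102,"ty":-0.009,"tz":0.033,"ax":0,"ay":0,"az":0},
    {"tx":0.109,"ty":-0.009,"tz":0.043,"ax":0,"ay":0,"az":0},
    {"tx":0.109,"ty":-0.009,"tz":0.043,"ax":0,"ay":0,"az":0},
  ],
)

```text
time_s: 14.75
tcp_pos: [0.4174, -0.109, 0.0455]
ee_rot: [[-0.996, 0.086, 0.001], [0.086, 0.996, -0.0], [-0.001, 0.0, -1.0]]
ft_force: [-1.5, 0.0, 0.9]
grip_width: 0.0659
grip_force: 0.7
```

```bash
python3 ck2.py
```

```text
14.8 [ 0.417  -0.1089  0.0452] [-1.  -0.1 -0.2]
0 [217.7, 221.3]; 10 [221.0, 224.5]; 20 [224.6, 228.2]; 30 [228.4, 232.0]; 40 [232.3, 235.9]; 50 [236.2, 239.9]; 60 [239.9, 243.6]; 70 [243.4, 247.1]; 80 [246.4, 250.1]; 90 [248.9, 252.7]; 
268 blue bottom 233 lum [33, 106, 137, 56, 98, 119, 155, 136, 137, 160, 132, 113, 133, 146, 125, 105, 98, 100, 103, 103, 104, 101, 105, 101, 101, 98, 130, 157, 155, 152, 154, 153, 154, 153, 153, 153, 153, 153, 154, 153, 154, 153, 153, 153, 152, 153, 153, 153, 153, 154]
280 blue bottom 237 lum [145, 66, 43, 41, 31, 144, 106, 60, 119, 118, 105, 96, 139, 126, 109, 137, 150, 140, 131, 98, 99, 101, 101, 102, 103, 102, 100, 104, 102, 105, 155, 155, 155, 153, 153, 155, 154, 152, 152, 154, 152, 154, 153, 153, 154, 154, 154, 154, 152, 153]
```

The rack is tilted about 10° and the contact is lower this time. I'll continue with an arc from here.

```bash
python3 arc.py .059 .036 -.087 51 17
```

```text
{"tx":0.008,"ty":-0.001,"tz":0.012,"ax":0,"ay":0,"az":0},{"tx":0.016,"ty":-0.001,"tz":0.024,"ax":0,"ay":0,"az":0},{"tx":0.025,"ty":-0.002,"tz":0.035,"ax":0,"ay":0,"az":0},{"tx":0.035,"ty":-0.003,"tz":0.046,"ax":0,"ay":0,"az":0},{"tx":0.045,"ty":-0.004,"tz":0.056,"ax":0,"ay":0,"az":0},{"tx":0.056,"ty":-0.005,"tz":0.066,"ax":0,"ay":0,"az":0},{"tx":0.067,"ty":-0.006,"tz":0.075,"ax":0,"ay":0,"az":0},{"tx":0.079,"ty":-0.007,"tz":0.084,"ax":0,"ay":0,"az":0},{"tx":0.091,"ty":-0.008,"tz":0.091,"ax":0,"ay":0,"az":0},{"tx":0.103,"ty":-0.009,"tz":0.099,"ax":0,"ay":0,"az":0},{"tx":0.116,"ty":-0.010,"tz":0.105,"ax":0,"ay":0,"az":0},{"tx":0.129,"ty":-0.011,"tz":0.111,"ax":0,"ay":0,"az":0},{"tx":0.143,"ty":-0.012,"tz":0.116,"ax":0,"ay":0,"az":0},{"tx":0.156,"ty":-0.014,"tz":0.121,"ax":0,"ay":0,"az":0},{"tx":0.170,"ty":-0.015,"tz":0.125,"ax":0,"ay":0,"az":0},{"tx":0.184,"ty":-0.016,"tz":0.128,"ax":0,"ay":0,"az":0},{"tx":0.199,"ty":-0.017,"tz":0.130,"ax":0,"ay":0,"az":0},
```

Call:
move_arm(
  commands=[
    {"tx":0.008,"ty":-0.001,"tz":0.012,"ax":0,"ay":0,"az":0},
    {"tx":0.016,"ty":-0.001,"tz":0.024,"ax":0,"ay":0,"az":0},
    {"tx":0.025,"ty":-0.002,"tz":0.034,"ax":0,"ay":0,"az":0},
    {"tx":0.035,"ty":-0.003,"tz":0.044,"ax":0,"ay":0,"az":0},
    {"tx":0.045,"ty":-0.004,"tz":0.053,"ax":0,"ay":0,"az":0},
    {"tx":0.056,"ty":-0.005,"tz":0.062,"ax":0,"ay":0,"az":0},
    {"tx":0.056,"ty":-0.005,"tz":0.062,"ax":0,"ay":0,"az":0},
  ],
)

```text
time_s: 15.38
tcp_pos: [0.4318, -0.1102, 0.0609]
ee_rot: [[-0.996, 0.085, 0.001], [0.085, 0.996, -0.0], [-0.001, -0.0, -1.0]]
ft_force: [-0.8, 0.8, 0.7]
grip_width: 0.0665
grip_force: 0.4
```

```bash
python3 ck2.py
```

```text
15.4333 [ 0.4313 -0.1102  0.0606] [-0.3  0.3  0.6]
0 [217.7, 221.3]; 10 [221.0, 224.5]; 20 [224.6, 228.2]; 30 [228.4, 232.0]; 40 [232.3, 235.9]; 50 [236.2, 239.9]; 60 [239.9, 243.6]; 70 [243.4, 247.1]; 80 [246.4, 250.1]; 90 [248.9, 252.7]; 
268 blue bottom 233 lum [60, 94, 126, 55, 64, 139, 116, 139, 113, 158, 156, 128, 122, 163, 133, 114, 157, 172, 139, 97, 79, 85, 86, 82, 82, 76, 125, 158, 154, 154, 154, 153, 155, 153, 153, 153, 153, 154, 155, 153, 154, 153, 153, 152, 154, 154, 154, 153, 155, 154]
280 blue bottom 237 lum [37, 105, 116, 44, 58, 140, 91, 65, 146, 129, 151, 132, 99, 120, 89, 99, 93, 130, 113, 124, 160, 144, 134, 80, 79, 81, 83, 84, 81, 73, 154, 158, 155, 152, 153, 153, 152, 152, 154, 153, 153, 152, 152, 154, 154, 152, 153, 153, 153, 155]
```

```bash
python3 arc.py .047 .049 -.087 45 15
```

```text
{"tx":0.010,"ty":-0.001,"tz":0.010,"ax":0,"ay":0,"az":0},{"tx":0.021,"ty":-0.002,"tz":0.019,"ax":0,"ay":0,"az":0},{"tx":0.033,"ty":-0.003,"tz":0.027,"ax":0,"ay":0,"az":0},{"tx":0.045,"ty":-0.004,"tz":0.035,"ax":0,"ay":0,"az":0},{"tx":0.057,"ty":-0.005,"tz":0.042,"ax":0,"ay":0,"az":0},{"tx":0.070,"ty":-0.006,"tz":0.049,"ax":0,"ay":0,"az":0},{"tx":0.082,"ty":-0.007,"tz":0.054,"ax":0,"ay":0,"az":0},{"tx":0.096,"ty":-0.008,"tz":0.060,"ax":0,"ay":0,"az":0},{"tx":0.109,"ty":-0.010,"tz":0.064,"ax":0,"ay":0,"az":0},{"tx":0.123,"ty":-0.011,"tz":0.068,"ax":0,"ay":0,"az":0},{"tx":0.137,"ty":-0.012,"tz":0.071,"ax":0,"ay":0,"az":0},{"tx":0.151,"ty":-0.013,"tz":0.073,"ax":0,"ay":0,"az":0},{"tx":0.165,"ty":-0.014,"tz":0.075,"ax":0,"ay":0,"az":0},{"tx":0.179,"ty":-0.016,"tz":0.075,"ax":0,"ay":0,"az":0},{"tx":0.193,"ty":-0.017,"tz":0.076,"ax":0,"ay":0,"az":0},
```

Call:
move_arm(
  commands=[
    {"tx":0.01,"ty":-0.001,"tz":0.01,"ax":0,"ay":0,"az":0},
    {"tx":0.021,"ty":-0.002,"tz":0.019,"ax":0,"ay":0,"az":0},
    {"tx":0.033,"ty":-0.003,"tz":0.027,"ax":0,"ay":0,"az":0},
    {"tx":0.045,"ty":-0.004,"tz":0.035,"ax":0,"ay":0,"az":0},
    {"tx":0.057,"ty":-0.005,"tz":0.042,"ax":0,"ay":0,"az":0},
    {"tx":0.07,"ty":-0.006,"tz":0.049,"ax":0,"ay":0,"az":0},
    {"tx":0.07,"ty":-0.006,"tz":0.049,"ax":0,"ay":0,"az":0},
  ],
)

```text
time_s: 16.02
tcp_pos: [0.4494, -0.1117, 0.073]
ee_rot: [[-0.996, 0.085, 0.001], [0.085, 0.996, -0.0], [-0.001, -0.0, -1.0]]
ft_force: [0.1, -0.9, 0.0]
grip_width: 0.066
grip_force: 0.2
```

```bash
python3 ck2.py
```

```text
16.0667 [ 0.4488 -0.1117  0.0728] [0.6 1.2 1.1]
0 [217.7, 221.3]; 10 [221.0, 224.5]; 20 [224.6, 228.2]; 30 [228.4, 232.0]; 40 [232.3, 235.9]; 50 [236.2, 239.9]; 60 [239.9, 243.6]; 70 [243.4, 247.1]; 80 [246.4, 250.1]; 90 [248.9, 252.7]; 
268 blue bottom 233 lum [55, 147, 97, 117, 81, 95, 158, 156, 155, 156, 155, 135, 118, 119, 121, 140, 154, 153, 153, 153, 154, 157, 138, 103, 60, 51, 118, 161, 155, 153, 154, 154, 154, 154, 153, 155, 153, 153, 153, 153, 154, 153, 154, 153, 153, 153, 153, 153, 153, 154]
280 blue bottom 237 lum [47, 50, 43, 33, 123, 118, 116, 91, 124, 159, 156, 153, 153, 156, 143, 117, 129, 49, 87, 156, 155, 155, 152, 153, 154, 157, 119, 68, 53, 51, 155, 158, 154, 153, 154, 153, 155, 153, 153, 154, 153, 153, 154, 152, 153, 155, 153, 153, 153, 154]
```

Call:
move_arm(
  commands=[
    {"tx":0.012,"ty":-0.001,"tz":0.005,"ax":0,"ay":0,"az":0},
    {"tx":0.026,"ty":-0.002,"tz":0.011,"ax":0,"ay":0,"az":0},
    {"tx":0.039,"ty":-0.004,"tz":0.015,"ax":0,"ay":0,"az":0},
    {"tx":0.053,"ty":-0.005,"tz":0.019,"ax":0,"ay":0,"az":0},
    {"tx":0.067,"ty":-0.006,"tz":0.022,"ax":0,"ay":0,"az":0},
    {"tx":0.081,"ty":-0.007,"tz":0.024,"ax":0,"ay":0,"az":0},
    {"tx":0.095,"ty":-0.008,"tz":0.026,"ax":0,"ay":0,"az":0},
    {"tx":0.109,"ty":-0.009,"tz":0.026,"ax":0,"ay":0,"az":0},
    {"tx":0.123,"ty":-0.01,"tz":0.027,"ax":0,"ay":0,"az":0},
    {"tx":0.123,"ty":-0.01,"tz":0.027,"ax":0,"ay":0,"az":0},
    {"tx":0.123,"ty":-0.01,"tz":0.027,"ax":0,"ay":0,"az":0},
  ],
)

```text
time_s: 16.98
tcp_pos: [0.4792, -0.1141, 0.0793]
ee_rot: [[-0.996, 0.086, -0.0], [0.086, 0.996, -0.0], [0.0, -0.0, -1.0]]
ft_force: [1.2, 0.2, 0.2]
grip_width: 0.0659
grip_force: 0.0
```

```bash
python3 ck2.py
```

```text
17.0333 [ 0.4789 -0.1142  0.0792] [-0.2 -0.2  0.1]
0 [217.7, 221.3]; 10 [221.0, 224.5]; 20 [224.6, 228.2]; 30 [228.4, 232.0]; 40 [232.3, 235.9]; 50 [236.2, 239.9]; 60 [239.9, 243.6]; 70 [243.4, 247.1]; 80 [246.4, 250.1]; 90 [248.9, 252.7]; 
268 blue bottom 233 lum [38, 52, 130, 133, 119, 142, 147, 136, 121, 115, 120, 122, 141, 112, 109, 108, 114, 111, 111, 112, 109, 111, 110, 110, 109, 104, 134, 156, 154, 153, 153, 154, 153, 154, 153, 153, 153, 153, 153, 153, 153, 153, 154, 153, 152, 152, 154, 154, 154, 152]
280 blue bottom 237 lum [118, 44, 40, 41, 34, 104, 131, 132, 139, 152, 155, 147, 117, 133, 113, 141, 135, 108, 108, 109, 111, 106, 109, 108, 111, 110, 110, 109, 108, 111, 154, 155, 154, 153, 153, 154, 153, 153, 155, 153, 153, 154, 152, 153, 154, 154, 152, 154, 153, 154]
```

The rack fell back again. From the contacts and the s4 picture, the effective fingertip sits about 5 mm above the TCP and 4 mm ahead of it, so my arcs ran too high on the face. I'll retreat and redo the push with that offset.

Call:
move_arm(
  commands=[
    {"tx":0,"ty":0,"tz":0.1,"ax":0,"ay":0,"az":0},
    {"tx":-0.05,"ty":0.005,"tz":0.12,"ax":0,"ay":0,"az":0},
    {"tx":-0.2,"ty":0.017,"tz":0.12,"ax":0,"ay":0,"az":0},
    {"tx":-0.356,"ty":0.031,"tz":0.12,"ax":0,"ay":0,"az":0},
    {"tx":-0.356,"ty":0.031,"tz":0.12,"ax":0,"ay":0,"az":0},
    {"tx":-0.356,"ty":0.031,"tz":-0.04,"ax":0,"ay":0,"az":0},
    {"tx":-0.356,"ty":0.031,"tz":-0.189,"ax":0,"ay":0,"az":0},
    {"tx":-0.356,"ty":0.031,"tz":-0.189,"ax":0,"ay":0,"az":0},
    {"tx":-0.356,"ty":0.031,"tz":-0.189,"ax":0,"ay":0,"az":0},
  ],
)

```text
time_s: 17.78
tcp_pos: [0.3882, -0.1064, 0.0312]
ee_rot: [[-0.996, 0.086, -0.005], [0.086, 0.996, 0.0], [0.005, -0.0, -1.0]]
ft_force: [1.1, -0.2, 1.3]
grip_width: 0.0656
grip_force: 0.0
```

Run:
```python
from h import *
s=env.get_state();T=s['tcp_pos'];print(s['time_s'],T,s['ft_force'])
# full fit of rack yaw from base bottom line
im=env.grab_frame("side").astype(int)
g=(im[:,:,2]-im[:,:,0]>50)
cols=list(range(258,294,6));p=[(c,(np.where(g[215:260,c])[0]+215).max()+.5) for c in cols]
X=back("side",p,.003);k=np.polyfit(X[:,1],X[:,0],1);print('yaw',-np.arctan(k[0])*-1 if 0 else -k[0],'x at y=-.1137',np.polyval(k,-.1137))
a0=cv2.imread("pics/side0.png")[:,:,::-1].astype(int);g=(a0[:,:,2]-a0[:,:,0]>50)
p=[(c,(np.where(g[215:260,c])[0]+215).max()+.5) for c in cols];X=back("side",p,.003);k=np.polyfit(X[:,1],X[:,0],1);print('orig',-k[0],np.polyval(k,-.1137))
P=.480;S=.034
for th in range(0,64,3):
    t=np.radians(th);a=-.064*np.cos(t)+S*np.sin(t);h=.064*np.sin(t)+S*np.cos(t)
    x=P+a*.996-.004+.0015;z=h-.002
    print(th,round((x-.390)/.25,3),round((z-.032)/.25,3),end=' | ')
```

```text
17.7833 [ 0.3882123  -0.10639319  0.03118959] [ 1.12712445 -0.15297828  1.25804644]
yaw -0.07835239267413105 x at y=-.1137 0.48461346479832146
orig -0.07918561346539975 0.4762214927967524
0 0.095 0.0 | 3 0.102 0.013 | 6 0.111 0.026 | 9 0.119 0.038 | 12 0.129 0.05 | 15 0.139 0.062 | 18 0.149 0.072 | 21 0.161 0.083 | 24 0.172 0.092 | 27 0.184 0.101 | 30 0.197 0.11 | 33 0.21 0.117 | 36 0.223 0.124 | 39 0.237 0.131 | 42 0.251 0.136 | 45 0.265 0.141 | 48 0.28 0.145 | 51 0.295 0.149 | 54 0.31 0.151 | 57 0.325 0.153 | 60 0.34 0.154 | 63 0.355 0.154 |
```

Call:
move_arm(
  commands=[
    {"tx":0.05,"ty":-0.004,"tz":0,"ax":0,"ay":0,"az":0},
    {"tx":0.09,"ty":-0.008,"tz":0,"ax":0,"ay":0,"az":0},
    {"tx":0.105,"ty":-0.009,"tz":0.002,"ax":0,"ay":0,"az":0},
    {"tx":0.12,"ty":-0.01,"tz":0.013,"ax":0,"ay":0,"az":0},
    {"tx":0.129,"ty":-0.011,"tz":0.026,"ax":0,"ay":0,"az":0},
    {"tx":0.137,"ty":-0.012,"tz":0.038,"ax":0,"ay":0,"az":0},
    {"tx":0.147,"ty":-0.013,"tz":0.05,"ax":0,"ay":0,"az":0},
    {"tx":0.157,"ty":-0.014,"tz":0.062,"ax":0,"ay":0,"az":0},
    {"tx":0.167,"ty":-0.015,"tz":0.072,"ax":0,"ay":0,"az":0},
    {"tx":0.179,"ty":-0.016,"tz":0.083,"ax":0,"ay":0,"az":0},
    {"tx":0.179,"ty":-0.016,"tz":0.083,"ax":0,"ay":0,"az":0},
  ],
)

```text
time_s: 18.75
tcp_pos: [0.4357, -0.1104, 0.0534]
ee_rot: [[-0.996, 0.085, 0.001], [0.085, 0.996, -0.0], [-0.001, 0.0, -1.0]]
ft_force: [-0.6, 1.4, 1.3]
grip_width: 0.0661
grip_force: 0.9
```

```bash
sed -i 's/E0,y0,yaw=.476/E0,y0,yaw=.4845/' ck2.py; python3 ck2.py
```

```text
18.8 [ 0.4351 -0.1104  0.0531] [-1.8  0.7  0.4]
0 [220.1, 223.7]; 10 [223.4, 227.0]; 20 [227.0, 230.6]; 30 [230.8, 234.5]; 40 [234.8, 238.4]; 50 [238.7, 242.3]; 60 [242.4, 246.1]; 70 [245.9, 249.6]; 80 [248.9, 252.6]; 90 [251.4, 255.2]; 
268 blue bottom 236 lum [147, 72, 58, 70, 121, 105, 119, 125, 110, 135, 129, 156, 158, 125, 119, 160, 151, 119, 151, 144, 133, 85, 85, 86, 87, 85, 88, 82, 100, 159, 157, 154, 153, 154, 154, 152, 154, 154, 153, 153, 155, 153, 154, 153, 154, 153, 151, 151, 153, 153]
280 blue bottom 239 lum [45, 44, 36, 120, 118, 65, 32, 113, 113, 157, 176, 140, 119, 123, 157, 137, 130, 106, 71, 85, 89, 111, 163, 123, 115, 84, 86, 87, 82, 84, 85, 79, 134, 156, 154, 154, 153, 152, 154, 153, 153, 153, 154, 153, 153, 155, 154, 154, 153, 153]
```

Call:
move_arm(
  commands=[
    {"tx":0.011,"ty":-0.001,"tz":0.009,"ax":0,"ay":0,"az":0},
    {"tx":0.023,"ty":-0.002,"tz":0.018,"ax":0,"ay":0,"az":0},
    {"tx":0.036,"ty":-0.003,"tz":0.026,"ax":0,"ay":0,"az":0},
    {"tx":0.049,"ty":-0.004,"tz":0.033,"ax":0,"ay":0,"az":0},
    {"tx":0.062,"ty":-0.005,"tz":0.04,"ax":0,"ay":0,"az":0},
    {"tx":0.062,"ty":-0.005,"tz":0.04,"ax":0,"ay":0,"az":0},
  ],
)

```text
time_s: 19.3
tcp_pos: [0.4515, -0.1118, 0.0633]
ee_rot: [[-0.996, 0.085, 0.001], [0.085, 0.996, -0.0], [-0.001, -0.0, -1.0]]
ft_force: [-1.1, 0.4, -0.1]
grip_width: 0.0659
grip_force: 0.2
```

```bash
python3 ck2.py
```

```text
19.35 [ 0.4509 -0.1117  0.063 ] [-1.4  0.1 -0.2]
0 [220.1, 223.7]; 10 [223.4, 227.0]; 20 [227.0, 230.6]; 30 [230.8, 234.5]; 40 [234.8, 238.4]; 50 [238.7, 242.3]; 60 [242.4, 246.1]; 70 [245.9, 249.6]; 80 [248.9, 252.6]; 90 [251.4, 255.2]; 
268 blue bottom 235 lum [49, 43, 51, 130, 109, 129, 80, 90, 157, 155, 153, 155, 157, 131, 79, 126, 129, 145, 156, 154, 154, 153, 152, 156, 150, 132, 60, 55, 77, 161, 156, 153, 154, 152, 154, 154, 155, 153, 154, 153, 154, 154, 153, 154, 153, 153, 152, 153, 152, 153]
280 blue bottom 239 lum [45, 48, 48, 46, 43, 36, 105, 126, 65, 97, 120, 121, 157, 155, 153, 155, 146, 135, 133, 118, 86, 159, 156, 153, 153, 153, 154, 163, 142, 114, 58, 49, 120, 160, 156, 154, 154, 154, 153, 152, 153, 154, 153, 154, 153, 155, 154, 154, 153, 152]
```

The tilt is about 35° with the contact point holding, so I'll carry on past the balance point.

Call:
move_arm(
  commands=[
    {"tx":0.014,"ty":-0.001,"tz":0.007,"ax":0,"ay":0,"az":0},
    {"tx":0.028,"ty":-0.002,"tz":0.012,"ax":0,"ay":0,"az":0},
    {"tx":0.042,"ty":-0.004,"tz":0.017,"ax":0,"ay":0,"az":0},
    {"tx":0.057,"ty":-0.005,"tz":0.02,"ax":0,"ay":0,"az":0},
    {"tx":0.072,"ty":-0.006,"tz":0.023,"ax":0,"ay":0,"az":0},
    {"tx":0.087,"ty":-0.007,"tz":0.025,"ax":0,"ay":0,"az":0},
    {"tx":0.102,"ty":-0.009,"tz":0.027,"ax":0,"ay":0,"az":0},
    {"tx":0.117,"ty":-0.01,"tz":0.028,"ax":0,"ay":0,"az":0},
    {"tx":0.117,"ty":-0.01,"tz":0.028,"ax":0,"ay":0,"az":0},
    {"tx":0.117,"ty":-0.01,"tz":0.028,"ax":0,"ay":0,"az":0},
  ],
)

```text
time_s: 20.18
tcp_pos: [0.4796, -0.1142, 0.0697]
ee_rot: [[-0.996, 0.086, -0.0], [0.086, 0.996, -0.0], [0.0, -0.0, -1.0]]
ft_force: [0.9, -0.5, -0.1]
grip_width: 0.066
grip_force: 0.0
```

```bash
python3 ck2.py
```

```text
20.2333 [ 0.4794 -0.1142  0.0697] [ 0.2 -0.3  0.2]
0 [220.1, 223.7]; 10 [223.4, 227.0]; 20 [227.0, 230.6]; 30 [230.8, 234.5]; 40 [234.8, 238.4]; 50 [238.7, 242.3]; 60 [242.4, 246.1]; 70 [245.9, 249.6]; 80 [248.9, 252.6]; 90 [251.4, 255.2]; 
268 blue bottom 253 lum [47, 48, 49, 46, 55, 155, 158, 155, 154, 153, 152, 154, 153, 154, 154, 138, 131, 132, 158, 156, 155, 141, 125, 118, 140, 124, 154, 154, 131, 156, 121, 118, 138, 125, 109, 138, 125, 123, 127, 127, 126, 137, 134, 136, 135, 128, 132, 155, 155, 152]
280 blue bottom 257 lum [50, 46, 46, 46, 45, 44, 42, 68, 163, 157, 154, 155, 156, 153, 153, 153, 153, 154, 156, 138, 122, 148, 150, 152, 129, 129, 116, 143, 139, 134, 140, 130, 122, 128, 129, 133, 139, 135, 120, 137, 135, 135, 142, 124, 131, 136, 134, 132, 135, 128]
```

The rack has gone over: its lower edge is now at row 254, matching 90°. I'll lift clear and verify both objects.

Call:
move_arm(
  commands=[
    {"tx":-0.05,"ty":0.004,"tz":0.06,"ax":0,"ay":0,"az":0},
    {"tx":-0.15,"ty":0.01,"tz":0.2,"ax":0,"ay":0,"az":0},
    {"tx":-0.3,"ty":0.02,"tz":0.35,"ax":0,"ay":0,"az":0},
    {"tx":-0.35,"ty":0.3,"tz":0.5,"ax":0,"ay":0,"az":0},
    {"tx":-0.35,"ty":0.5,"tz":0.6,"ax":0,"ay":0,"az":0},
    {"tx":-0.35,"ty":0.5,"tz":0.6,"ax":0,"ay":0,"az":0},
    {"tx":-0.35,"ty":0.5,"tz":0.6,"ax":0,"ay":0,"az":0},
    {"tx":-0.35,"ty":0.5,"tz":0.6,"ax":0,"ay":0,"az":0},
    {"tx":-0.35,"ty":0.5,"tz":0.6,"ax":0,"ay":0,"az":0},
  ],
)

```text
time_s: 20.98
tcp_pos: [0.3921, 0.0112, 0.2201]
ee_rot: [[-0.997, 0.083, 0.001], [0.083, 0.997, 0.0], [-0.001, 0.0, -1.0]]
ft_force: [-0.2, -0.8, 0.1]
grip_width: 0.0658
grip_force: 0.0
```

Run:
```python
from h import *
im=env.grab_frame("side").astype(int);s=env.get_state();print(s['time_s'],s['tcp_pos'],s['ft_force'])
g=(im[:,:,2]-im[:,:,0]>50)
# rack upright model: pivot P, silhouette hull vs blue mask
best=[]
mask=np.zeros_like(g);mask[195:275,235:320]=g[195:275,235:320]
ys,xs=np.where(mask);H=cv2.convexHull(np.c_[xs,ys].astype(np.int32));A=np.zeros(g.shape,np.uint8);cv2.fillConvexPoly(A,H,1)
for th in(0,.785,1.571):
  b=(0,)
  for P in np.arange(.47,.51,.002):
   for y0 in np.arange(-.125,-.100,.003):
    for yaw in np.arange(-.15,-.02,.02):
     q=[]
     for zz in(0,.064):
      for xx in(0,.062):
       for l in(-.071,.071):
        a=-zz*np.cos(th)+xx*np.sin(th);h=.003+zz*np.sin(th)+xx*np.cos(th)
        q.append((P+a*np.cos(yaw)-l*np.sin(yaw),y0+a*np.sin(yaw)+l*np.cos(yaw),h))
     B=np.zeros(g.shape,np.uint8);cv2.fillConvexPoly(B,cv2.convexHull(proj("side",q).round().astype(np.int32)),1)
     b=max(b,((A&B).sum()/(A|B).sum(),P,y0,yaw))
  print(th,np.round(b,3))
t=env.grab_frame("top").astype(int);t0=cv2.imread("pics/top0.png")[:,:,::-1].astype(int)
d=np.abs(t-t0).sum(2)>60
for n,(x,y,w,h) in dict(pip=(255,168,100,20),marker=(146,248,14,64),oil=(462,255,36,32),pink=(463,203,28,26),swabs=(433,134,44,42),dish=(276,134,34,34),carton=(443,292,34,40)).items(): print(n,d[y:y+h,x:x+w].sum(),end=' ')
```

```text
21.0333 [0.39176427 0.01020455 0.21951609] [ 0.69885284 -0.51252165 -0.23299685]
0 [ 0.419  0.51  -0.125 -0.13 ]
0.785 [ 0.623  0.51  -0.116 -0.05 ]Traceback (most recent call last):
  File "<stdin>", line 19, in <module>
  File "h.py", line 7, in proj
    K,D,R,t=cam(n);return cv2.projectPoints(np.array(X,float),cv2.Rodrigues(R)[0],t,K,D)[0][:,0]
            ~~~^^^
  File "h.py", line 4, in cam
    m=env.camera_model(n);f=240/np.tan(np.radians(m['vertical_fov']/2))
ValueError: time passes only in moves, steps and waits
```

Run:
```python
from h import *
import h
_c={n:cam(n) for n in("side","top")};h.cam=lambda n:_c[n]
im=env.grab_frame("side").astype(int)
g=(im[:,:,2]-im[:,:,0]>50)
mask=np.zeros_like(g);mask[195:275,235:320]=g[195:275,235:320]
ys,xs=np.where(mask);H=cv2.convexHull(np.c_[xs,ys].astype(np.int32));A=np.zeros(g.shape,np.uint8);cv2.fillConvexPoly(A,H,1)
for th in(1.2,1.4,1.571):
  b=(0,)
  for P in np.arange(.47,.52,.003):
   for y0 in np.arange(-.125,-.100,.003):
    for yaw in(-.12,-.08,-.04):
     q=[]
     for zz in(0,.064):
      for xx in(0,.062):
       for l in(-.071,.071):
        a=-zz*np.cos(th)+xx*np.sin(th);hh=.003+zz*np.sin(th)+xx*np.cos(th)
        q.append((P+a*np.cos(yaw)-l*np.sin(yaw),y0+a*np.sin(yaw)+l*np.cos(yaw),hh))
     B=np.zeros(g.shape,np.uint8);cv2.fillConvexPoly(B,cv2.convexHull(proj("side",q).round().astype(np.int32)),1)
     b=max(b,((A&B).sum()/(A|B).sum(),P,y0,yaw))
  print(th,np.round(b,3))
t=env.grab_frame("top").astype(int);t0=cv2.imread("pics/top0.png")[:,:,::-1].astype(int)
d=np.abs(t-t0).sum(2)>60
for n,(x,y,w,hh) in dict(pip=(255,168,100,20),marker=(146,248,14,64),oil=(462,255,36,32),pink=(463,203,28,26),swabs=(433,134,44,42),dish=(276,134,34,34),carton=(443,292,34,40)).items(): print(n,d[y:y+hh,x:x+w].sum(),end=' ')
s=env.get_state();print(s['time_s'])
```

```text
1.2 [ 0.949  0.515 -0.113 -0.12 ]
1.4 [ 0.939  0.503 -0.113 -0.12 ]
1.571 [ 0.974  0.494 -0.116 -0.08 ]
pip 4 marker 0 oil 9 pink 0 swabs 0 dish 0 carton 0 21.1333
```

The rack fits an upright pose best, at 97% overlap and standing on the mat. The bystanders haven't moved, the tip box stands, and the arm is clear, so I'll hand the job in.

```bash
python3 -c "
from cell import env
print(env.close_job())"
```

```text
the job is handed in; nothing more can be done
None
```

I handed the job in at about 21 s: camera checks showed the rack and tip box standing on their bases, lid and holes up, and the other things unmoved; no verdict came back, and the rack fell back twice and slid about 18 mm on the mat before it went over.

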